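# Slide the bottle board out to the marker and hold it

### The arm

A 7-joint arm with a two-finger parallel gripper is mounted at the origin on a cart in front of the work surface, level with it; the furniture and walls round the work are solid. World frame = base frame: x ahead of the robot, y to its left, z up, the work surface at z = 0. Lengths are in m, angles in rad, forces in N, time in s.
With the tool pointing down it reaches from about 0.4 to 0.85 m from the base axis. Payload 10.4 kg.
Tool frame: the origin (TCP) lies at the very end of the fingers, on their centre line; the grasp point (between the pads) lies 19 mm behind it; z points along the fingers, y is the direction in which the jaws open and shut (so a half turn about z gives the same grasp; the last joint's range is limited). The gripper opens to 87 mm and grips with 3 to 60 N. Pads are 19 mm wide; open, the fingers measure 117 mm over their backs; the gripper's body (75 mm by 190 mm) begins 51 mm behind the grasp point.
Start: joints at [1.272, 0.332, -0.065, 1.46, 0.022, 1.35, -0.088], TCP at [0.17, -0.601, 0.223] pointing down, gripper open.
Joint ranges: [-2.6, 2.6], [-0.5, 2.12], [-1.47, 1.34], [0.16, 2.42], [-1.27, 4.41], [0.06, 2.06], [-2.6, 2.6]. Speed limits (rad/s): [2.22, 2.22, 2.79, 2.79, 3.14, 3.14, 3.14].

### API

Orientations are given as a unit quaternion [x, y, z, w].
In Python, from bench import read_state, camera, close_job, recognise, masks_of gives the robot as it stands.
- The arm moves only by the tool play_rows, never from a script. Its argument "moves" is a list of rows, each a list of 3 entries, a list of its own where there are three numbers: the shift along the tool's x, y, z in cm, then the turn, a rotation vector about the tool's x, y, z in rad, then the finger opening in cm, from 0 to 8.7. In form: [[[dx, dy, dz], [ax, ay, az], jaw], ...]. A call has 1 to 8 rows; each row is the pose to reach, as a shift and turn from the pose commanded when the call began, along the tool's axes at that moment; what a row does not reach only later rows make up. A row lasts 1/8 s, in which the tool goes at most 62.5 mm and 10.7 degrees, less where a joint would pass 70% of its speed; a pose out of reach is approached as far as the arm can. A call with a gripper value outside its range is refused whole. The fingers move at their own pace and stop on an object; "grip_force" is the grip in N (left out, the last holds). Time passes only in rows, so rows that repeat a pose let the fingers close. It gives the time, the measured TCP pose, the force and the opening at its end, in the units of the state.
- read_state(): the state, without advancing time (a new reading comes with each control period).
- camera(name): name is "scene" or "top" or "wrist"; returns a dict with "frame" (480x640x3 uint8, red, green, blue), "intrinsics" (3x3 intrinsics, pixels), "camera_from_world" (4x4, takes a point from world to camera coordinates). Camera axes: x right, y down, z forward; pixel columns grow to the right and rows downward; lengths in m; the calibration is good to about 2 mm. A picture is of the moment at which its call begins. There is no depth.
- close_job(): hands the job in, once; it reports no verdict.
Trained networks look in a picture, given as the dict that the camera call returned (one of the last four; its "shot" number tells which), for a name from the list of things; names that differ only in an ending like _2 or _b are one class to them, and where a whole thing is asked for, a point or a joint stands for the part that bears it (a point fixed in the world has none). Each returns a list of dicts, best first, with "conf" (0 to 1); they miss things now and then, are a little off and sometimes report something else, mostly with a low value. They report only what shows in the picture. A call takes as long as a camera call. They do not tell look-alikes from the thing itself.
- recognise(picture, query): "at" ([column, row] in pixels, amid what is visible of it).
- masks_of(picture, query): "region" (480x640 bool, what is visible of it) and "at" ([column, row] in pixels, amid what is visible of it).
The state is a dict: "time": time; "joint_positions": joint angles; "joint_vel": joint speeds; "joint_torque": joint torques, N m; "ee_pos": TCP position; "eef_rot": TCP orientation; "ft_force": force on the tool from outside, world axes, zero at the start; "torque": the same for the moment, N m; "width": finger opening in m.
Only numpy, scipy, OpenCV 4.12 (cv2) and the standard library are available. Lean on these libraries where they do the work, as an engineer would, in place of code of your own. Each camera call takes 0.05 s, during which the arm holds its last target.

### The job

Present the bottle for inspection: push the marker post's pointer fully home towards the board's path, then turn its clamp lever as far as it goes, until it lies along the pointer. Then slide the board, with the bottle standing on it, out along its stand until the board's outer edge is directly under the pointer, and keep hold of the board there, flat on the stand, because it would tip if let go; the program finishes while still holding it. Keep the bottle upright where it stands on the board and leave the other glassware alone.

Things in the scene. Friction and masses are not known exactly. Their poses are not given: they have to be found in the camera images.
- stand: Fixed aluminium stand, 118 mm wide (x), 150 mm long (y), flat top 70 mm above the bench with a guide lip 5 mm high along each long side (106 mm between the lips); foot flanges make it 160 mm wide at the bench. Origin: on the bench below the middle of its outer end; it reaches from its own y = -150 mm to 0; its +y is the direction in which the board slides out
- board_grip (a point): Grip of the white board: black upright block 16 mm thick along the board (y), 60 mm wide (x), rising 42 mm above the board, its centre line 22 mm from the board's rear end. This point: on that centre line, 28 mm above the board's top; +y outward along the board, z up
- board: Loose white board, 250 mm long (y), 100 mm wide, 8 mm thick, about 0.45 kg, lying flat on the stand between its lips with 3 mm play each side; at the start its outer end stands 25 to 60 mm past the stand's. Origin at the middle of its underside, +y outward along its length, z up
- board_edge (a point): Middle of the board's outer edge, at its top face (228 mm ahead of the grip's centre line); axes as the board's
- bottle_mid (a point): White bottle with a black cap, 58 mm across, 125 mm high, about 0.15 kg, standing loose on the board 45 mm from its outer edge; this point is its centre, half-way up
- marker_post: Fixed grey marker post standing on the bench beside the board's path, on the robot's side of it; foot 70 x 64 mm, post 44 x 34 mm, 106 mm high. Origin: on the bench below the pointer's line; its +x axis points along the pointer, to the board's path; its +y is parallel to the stand's +y
- pointer (a joint): Slide of the pointer bar in the marker post: 0 = drawn back, 0.035 = fully home (end stop), with the tip reaching 10 mm in over the board's path; it takes about 3 N to move and stays where it is left
- pointer_tip (a point): Tip of the pointer, at the bar's underside, 87 mm above the bench, so 9 mm above the board's top; axes as the post's (+x along the pointer). The board's outer edge belongs at its y
- pointer_tab (a point): Upright grey tab at the pointer's rear end, by which it is pushed: 12 mm thick along the pointer (x), 30 mm wide (y), top 143 mm above the bench, free above 97 mm; this point is in its middle, 126 mm above the bench
- lock_lever (a joint): Clamp lever on top of the marker post: 0 = crosswise (along the post's +y), 1.571 = turned clockwise from above to its stop, lying along the pointer (post's +x). It needs about 0.05 N m and stays where it is left
- lever_pin (a point): Upright black pin at the lever's free end, 45 mm from the pivot, 12 mm in diameter, standing free from 115 mm to 152 mm above the bench; this point is on its axis, 140 mm above the bench
- lever_hinge (a point): Point on the lever's vertical pivot axis, 140 mm above the bench
- dish_mid (a point): Flat round lidded dish, 61 mm across, 15 mm high, lying on the bench beyond the stand's outer end, under the board's path; this point is its centre. To be left alone
- conical_mid (a point): Conical flask, 68 mm across, 113 mm high, behind the stand; this point is half-way up. To be left alone
- beaker_mid (a point): Glass beaker, 60 mm across, 92 mm high, to the right of the stand; this point is half-way up. To be left alone
- bottle: The same bottle; origin at the centre of its underside, z up
- dish: The same dish; origin at the centre of its underside
- conical: The same conical flask; origin at the centre of its underside
Things that resemble listed ones, but are neither listed nor needed, are in the scene too. What is shaped like the bottle but pink is not meant.

How it is judged:
By the outcome, as a careful person would: the job done as asked, in the order asked, and still so for the second after the job is handed in, while the arm keeps its last pose, push and grip.
It also fails if it takes over 56 s, if anything falls off the work surface, if the arm or the gripper's body presses on something with over 40 N, if the wrist force passes 120 N, or if a joint passes its speed limit or range.

## Working session

There is one attempt and no reset: what is moved stays moved. The work goes in short steps, Python scripts to look and compute and a tool call to move; the robot and the scene stay as the last step left them, time stands still between calls to the robot, and variables do not carry over. Pictures are saved under pics/ and viewed, and the job is handed in when it is done.

Besides the shell and the picture viewer there is one more tool, called after "Emit:" as name(argument=value, ...), one argument or row to a line, values as JSON. play_rows: Moves the arm, as the interface text tells. Its arguments: {"type":"object","properties":{"moves":{"type":"array","items":{"type":"array"}},"grip_force":{"type":"number"}},"required":["moves"]}

```bash
mkdir -p pics; ls
cat > h.py <<'E'
import numpy as np, cv2
from bench import read_state, camera, close_job, recognise, masks_of
def save(p,n): cv2.imwrite('pics/'+n+'.png', p['frame'][:,:,::-1])
def proj(p,X):
    X=np.atleast_2d(X); T=p['camera_from_world']; c=X@T[:3,:3].T+T[:3,3]; u=c@p['intrinsics'].T; return u[:,:2]/u[:,2:]
def ray(p,uv):
    T=p['camera_from_world'];R=T[:3,:3];o=-R.T@T[:3,3]; d=R.T@np.linalg.inv(p['intrinsics'])@np.array([uv[0],uv[1],1.]); return o,d
def onz(p,uv,z):
    o,d=ray(p,uv); return o+d*(z-o[2])/d[2]
E
python3 - <<'E'
from h import *
s=read_state(); print({k:np.round(v,3) for k,v in s.items()})
for n in ['scene','top','wrist']:
    p=camera(n); save(p,n+'0'); print(n,np.round(ray(p,(320,240))[0],3),np.round(ray(p,(320,240))[1],3))
    for q in ['stand','board_grip','board','board_edge','bottle_mid','marker_post','pointer_tip','pointer_tab','lever_pin','lever_hinge','dish_mid','conical_mid','beaker_mid']:
        print(q,[(np.round(r['at']).tolist(),round(r['conf'],2)) for r in recognise(p,q)][:4])
E
```

```text
pics
{'time': np.float64(0.0), 'joint_positions': array([ 1.272,  0.333, -0.065,  1.461,  0.022,  1.35 , -0.089]), 'joint_vel': array([ 0.001,  0.   ,  0.002,  0.001, -0.001,  0.   ,  0.002]), 'joint_torque': array([-0.0000e+00, -6.2325e+01,  2.4000e-02, -3.8989e+01, -6.1000e-02,
        4.0000e-02,  0.0000e+00]), 'ee_pos': array([ 0.17 , -0.601,  0.222]), 'eef_rot': array([ 0.991,  0.137, -0.   , -0.001]), 'ft_force': array([-0.04 ,  0.153, -0.499]), 'torque': array([-0.019, -0.01 , -0.012]), 'width': np.float64(0.087)}
scene [-0.047  0.758  0.561] [ 0.588 -0.686 -0.428]
stand [([349.0, 304.0], 0.56)]
board_grip [([341.0, 270.0], 0.6), ([223.0, 304.0], 0.16)]
board [([343.0, 270.0], 0.77)]
board_edge [([343.0, 273.0], 0.97)]
bottle_mid [([384.0, 228.0], 0.79), ([301.0, 249.0], 0.63)]
marker_post [([244.0, 340.0], 0.65), ([348.0, 305.0], 0.35)]
pointer_tip [([256.0, 327.0], 0.86)]
pointer_tab [([258.0, 327.0], 0.87)]
lever_pin [([224.0, 306.0], 0.82)]
lever_hinge [([248.0, 337.0], 0.88)]
dish_mid [([269.0, 306.0], 0.8)]
conical_mid [([258.0, 272.0], 0.57), ([300.0, 251.0], 0.23), ([4
[... 233 characters left out ...]
93), ([194.0, 268.0], 0.68)]
bottle_mid [([274.0, 228.0], 0.95), ([392.0, 231.0], 0.55), ([284.0, 184.0], 0.48)]
marker_post [([205.0, 248.0], 0.93), ([286.0, 182.0], 0.21)]
pointer_tip [([194.0, 270.0], 0.77)]
pointer_tab [([196.0, 271.0], 0.82)]
lever_pin [([193.0, 237.0], 0.58)]
lever_hinge [([205.0, 247.0], 0.72), ([286.0, 182.0], 0.34)]
dish_mid [([257.0, 214.0], 0.83)]
conical_mid [([284.0, 182.0], 0.95)]
beaker_mid [([432.0, 274.0], 0.63), ([284.0, 184.0], 0.32)]
wrist [ 0.243 -0.58   0.385] [-0.266 -0.079 -0.961]
stand []
board_grip []
board []
board_edge []
bottle_mid []
marker_post []
pointer_tip []
pointer_tab []
lever_pin []
lever_hinge []
dish_mid []
conical_mid []
beaker_mid []
```

View pics/scene0.png

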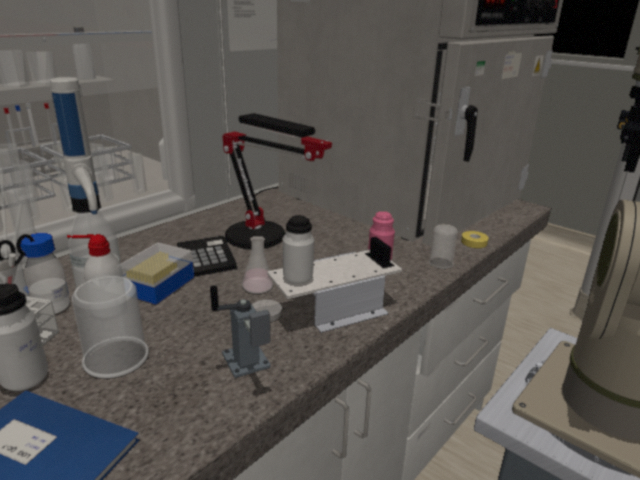

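View pics/top0.png

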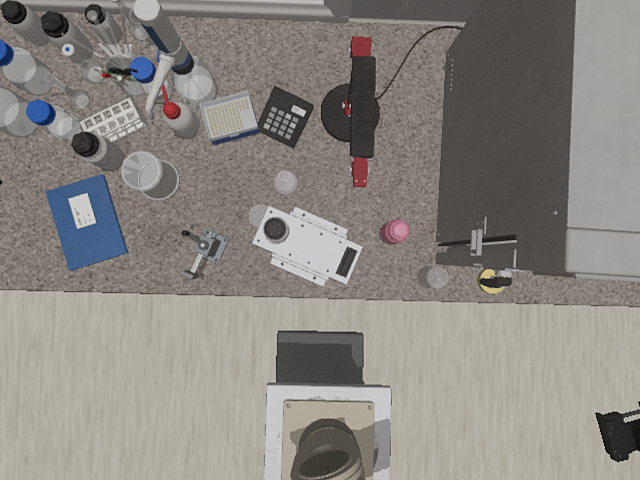

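Run:
```python
from h import *
p=camera('top');f=p['frame'][140:340,160:460,::-1]; cv2.imwrite('pics/topz.png',cv2.resize(f,(800,533),interpolation=cv2.INTER_CUBIC))
p=camera('scene');f=p['frame'][200:400,180:460,::-1]; cv2.imwrite('pics/scz.png',cv2.resize(f,(800,571),interpolation=cv2.INTER_CUBIC))
```

```text
(no output)
```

View pics/topz.png

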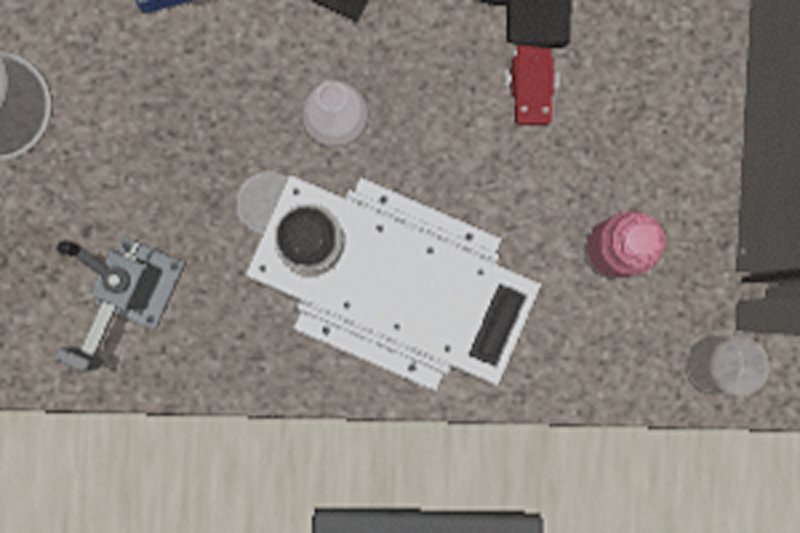

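View pics/scz.png

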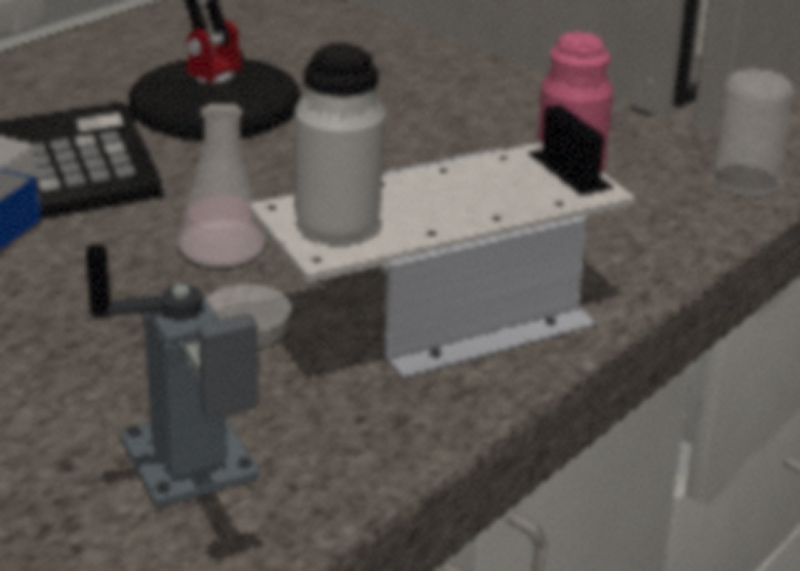

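The top view shows the board sliding out to the left, towards (250,215), with the bottle at (274,228) and the grip at (345,262). The post's pivot is at about (204,245), its pin at (186,233) and its tab at (189,274). The dish is partly under the board's outer end.

Run:
```python
from h import *
p=camera('top'); print(p['intrinsics'])
Z=lambda u,v:((u+.5)/ (800/300)+160-.5,(v+.5)/(533/200)+140-.5)
c=[onz(p,Z(*q),.078) for q in [(290,177),(540,284),(500,384),(247,272)]]
for q in c: print(np.round(q,4))
o=((c[0]+c[3])/2); i=(c[1]+c[2])/2; print('edge',o,'rear',i,np.linalg.norm(o-i),np.degrees(np.arctan2(*(o-i)[[1,0]])))
w1=c[0]-c[3]; print(np.degrees(np.arctan2(w1[1],w1[0])),np.linalg.norm(w1))
for n,uv,z in [('pivot',(115,280),.125),('pin',(68,246),.152),('tab',(78,358),.143)]: print(n,np.round(onz(p,Z(*uv),z),4))
# footprint foot corners
for n,uv in [('f1',(134,242)),('f2',(186,262)),('f3',(154,327)),('f4',(92,300))]: print(n,np.round(onz(p,Z(*uv),0.01),4))
for q,z in [('lever_pin',.13),('pointer_tab',.12),('lever_hinge',.12),('dish_mid',.008),('bottle_mid',.14),('conical_mid',.05),('beaker_mid',.05)]:
    r=recognise(p,q)[0]; print(q,np.round(onz(p,r['at'],z),4))
```

```text
[[478.93687522   0.         315.27425553]
 [  0.         478.93687522 233.90063465]
 [  0.           0.           1.        ]]
[0.5961 0.163  0.078 ]
[ 0.5054 -0.0668  0.078 ]
[ 0.4139 -0.0327  0.078 ]
[0.5086 0.1989 0.078 ]
edge [0.5523249 0.1809745 0.078    ] rear [ 0.45963386 -0.04975858  0.078     ] 0.24865515409198763 68.11348426692552
-22.33317920322442 0.09458084034816683
pivot [0.4969 0.3074 0.125 ]
pin [0.5239 0.3423 0.152 ]
tab [0.4294 0.3321 0.143 ]
f1 [0.5363 0.3154 0.01  ]
f2 [0.5186 0.2651 0.01  ]
f3 [0.4556 0.2932 0.01  ]
f4 [0.4796 0.3531 0.01  ]
lever_pin [0.495  0.3166 0.13  ]Traceback (most recent call last):
  File "<stdin>", line 12, in <module>
IndexError: list index out of range
```

```bash
cat >> h.py <<'E'
from scipy.spatial.transform import Rotation as R_
def down(yaw): # tool x at world yaw deg, z down
    x=np.array([np.cos(np.radians(yaw)),np.sin(np.radians(yaw)),0]);z=np.array([0,0,-1.]);return R_.from_matrix(np.c_[x,np.cross(z,x),z])
def rel(targets,s=None):
    s=s or read_state(); R0=R_.from_quat(s['eef_rot']); 
    for t,y in targets:
        print(t,y,'cm',np.round(100*(R0.inv().apply(np.array(t)-s['ee_pos'])),2),'rot',np.round((R0.inv()*down(y)).as_rotvec(),3))
E
python3 - <<'E'
from h import *
p=camera('top')
for uv in [(437,265),(437,245),(450,60)]: print(onz(p,uv,0))
print(onz(p,(432,276),.03))
p2=camera('scene')
print(onz(p2,(428,232),0), proj(p2,onz(p,(437,265),0)))
rel([((.24,-.42,.27),40),((.3,-.28,.28),60),((.42,-.05,.28),100),((.41,.15,.27),130),((.36,.33,.25),158)])
E
```

```text
[ 0.46464027 -0.27110077  0.        ]
[ 0.51641203 -0.27029773  0.        ]
[ 1.00712775 -0.29728079  0.        ]
[ 0.43680414 -0.25059522  0.03      ]
[ 0.5480608 -0.3828524  0.       ] [[434.38000195 255.40172386]]
(0.24, -0.42, 0.27) 40 cm [ 11.65 -15.55  -4.74] rot [ 0.     0.    -0.422]
(0.3, -0.28, 0.28) 60 cm [ 21.24 -27.39  -5.74] rot [ 0.     0.    -0.771]
(0.42, -0.05, 0.28) 100 cm [ 39.05 -46.25  -5.75] rot [ 0.    0.   -1.47]
(0.41, 0.15, 0.27) 130 cm [ 43.53 -65.77  -4.75] rot [ 0.     0.    -1.993]
(0.36, 0.33, 0.25) 158 cm [ 43.62 -84.45  -2.75] rot [ 0.     0.    -2.482]
```

Emit:
play_rows(
  moves=[
    [[3, -4, -4.7], [0, 0, -0.12], 6],
    [[7.5, -10, -4.7], [0, 0, -0.27], 4],
    [[11.6, -15.5, -4.7], [0, 0, -0.42], 2],
    [[16.4, -21.5, -5.2], [0, 0, -0.58], 0],
    [[21.2, -27.4, -5.7], [0, 0, -0.75], 0],
    [[24.8, -31.2, -5.7], [0, 0, -0.92], 0],
    [[28.4, -35, -5.7], [0, 0, -1.09], 0],
    [[32, -38.8, -5.7], [0, 0, -1.25], 0],
  ],
  grip_force=20,
)

```text
time: 3.45
ee_pos: [0.3635, -0.1574, 0.2798]
eef_rot: [0.721, 0.693, -0.0, 0.001]
ft_force: [0.7, -0.1, 1.6]
width: 0.0147
```

Run:
```python
from h import *
print(np.round(read_state()['joint_positions'],2))
rel([((.42,-.05,.28),100),((.41,.15,.27),130),((.36,.33,.25),158)])
```

```text
[ 0.9  -0.2  -0.51  1.89 -0.1   1.43  0.37]
(0.42, -0.05, 0.28) 100 cm [10.96  5.21 -0.03] rot [ 0.001  0.001 -0.214]
(0.41, 0.15, 0.27) 130 cm [30.9   3.42  0.95] rot [ 0.     0.001 -0.738]
(0.36, 0.33, 0.25) 158 cm [48.69 -2.3   2.92] rot [ 0.     0.002 -1.227]
```

Emit:
play_rows(
  moves=[
    [[5.5, 2.6, 0], [0, 0, -0.1], 0],
    [[11, 5.2, 0], [0, 0, -0.22], 0],
    [[17, 4.6, 0.3], [0, 0, -0.39], 0],
    [[23, 4.2, 0.6], [0, 0, -0.56], 0],
    [[29, 3.6, 1], [0, 0, -0.73], 0],
    [[35, 2, 1.5], [0, 0, -0.9], 0],
    [[41, 0, 2.3], [0, 0, -1.07], 0],
    [[47, -2, 2.9], [0, 0, -1.22], 0],
  ],
)

```text
time: 4.45
ee_pos: [0.3642, 0.3105, 0.2508]
eef_rot: [0.195, 0.981, -0.0, 0.001]
ft_force: [2.1, 0.3, -0.9]
width: 0.0005
```

Run:
```python
from h import *
s=read_state(); print(np.round(s['joint_positions'],2))
p=camera('wrist'); save(p,'w1'); np.savez('w1',**{k:p[k] for k in ['frame','intrinsics','camera_from_world']})
for q in ['pointer_tab','lever_pin','lever_hinge','pointer_tip']:
    print(q,[(np.round(r['at']).tolist(),round(r['conf'],2)) for r in recognise(p,q)][:3])
```

```text
[ 0.33  0.08 -1.17  1.75  0.08  1.36  0.33]
pointer_tab [([382.0, 285.0], 0.76)]
lever_pin []
lever_hinge [([378.0, 288.0], 0.95)]
pointer_tip [([380.0, 285.0], 0.92), ([377.0, 281.0], 0.67)]
```

View pics/w1.png

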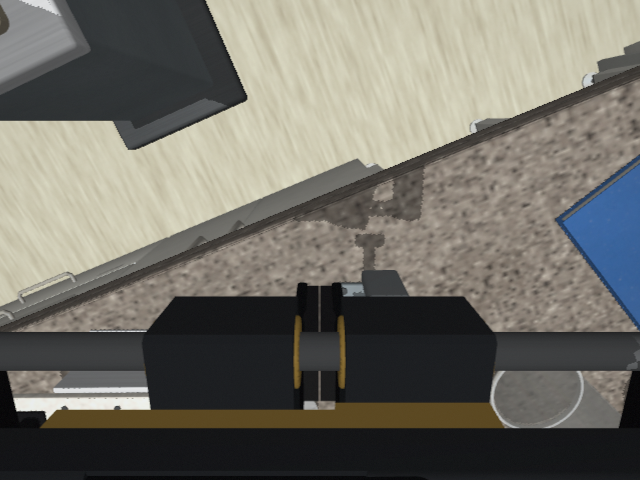

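Run:
```python
from h import *
p=dict(np.load('w1.npz')); s=read_state()
f=p['frame'][220:320,300:450,::-1]; cv2.imwrite('pics/w1z.png',cv2.resize(f,(750,500),interpolation=cv2.INTER_CUBIC))
d=np.array([.3728,.9279]);x=np.array([.9279,-.3728]); P=np.array([.4969,.3074])
for uv in [(365,271),(398,271),(382,271),(409,298)]:
    q=onz(p,uv,.143); print(uv,np.round(q,4),'post xy',(q[:2]-P)@x,(q[:2]-P)@d)
print('tcp',proj(p,s['ee_pos']),(s['ee_pos'][:2]-P)@x,(s['ee_pos'][:2]-P)@d)
```

```text
(365, 271) [0.3982 0.3313 0.143 ] post xy -0.10047222177359201 -0.014658236073769522
(398, 271) [0.4069 0.3523 0.143 ] post xy -0.10025643984229984 0.008124914984320318
(382, 271) [0.4027 0.3421 0.143 ] post xy -0.10036105822059806 -0.0029211272025647583
(409, 298) [0.429  0.3527 0.143 ] post xy -0.07993836419627588 0.01674623405626697
tcp [[314.33742064 310.48941461]] -0.12294314243072257 -0.048103580269117215
```

View pics/w1z.png

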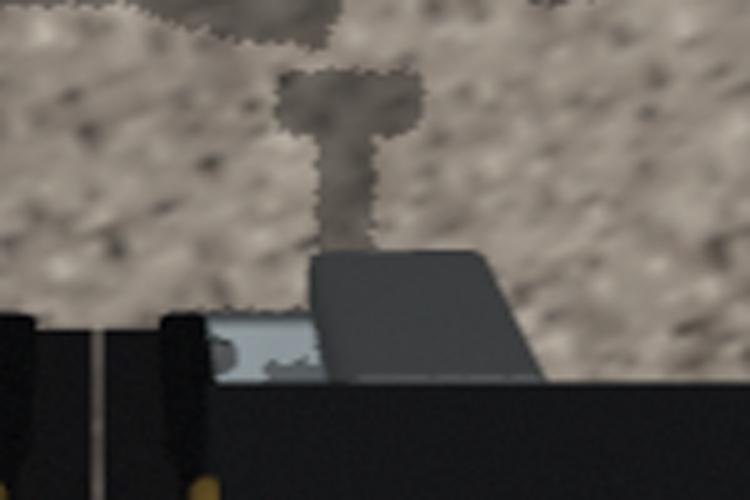

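Emit:
play_rows(
  moves=[
    [[-0.5, 4.8, 2], [0, 0, 0], 0],
    [[-1, 4.8, 6], [0, 0, 0], 0],
    [[-1.2, 4.8, 10], [0, 0, 0], 0],
    [[-1.2, 4.8, 13.9], [0, 0, 0], 0],
    [[-1.2, 4.8, 13.9], [0, 0, 0], 0],
  ],
)

```text
time: 5.32
ee_pos: [0.3943, 0.3458, 0.1097]
eef_rot: [0.198, 0.98, -0.002, -0.001]
ft_force: [0.1, -0.8, 0.3]
width: 0.0006
```

Run:
```python
from h import *
s=read_state(); print(np.round(s['joint_positions'],2))
p=camera('top'); f=p['frame'][200:300,150:300,::-1]; cv2.imwrite('pics/t2z.png',cv2.resize(f,(750,500),interpolation=cv2.INTER_CUBIC))
p=camera('scene'); f=p['frame'][260:390,170:350,::-1]; cv2.imwrite('pics/s2z.png',cv2.resize(f,(720,520),interpolation=cv2.INTER_CUBIC))
```

```text
[ 0.11  0.42 -1.09  1.82  0.41  1.16  0.06]
```

View pics/s2z.png

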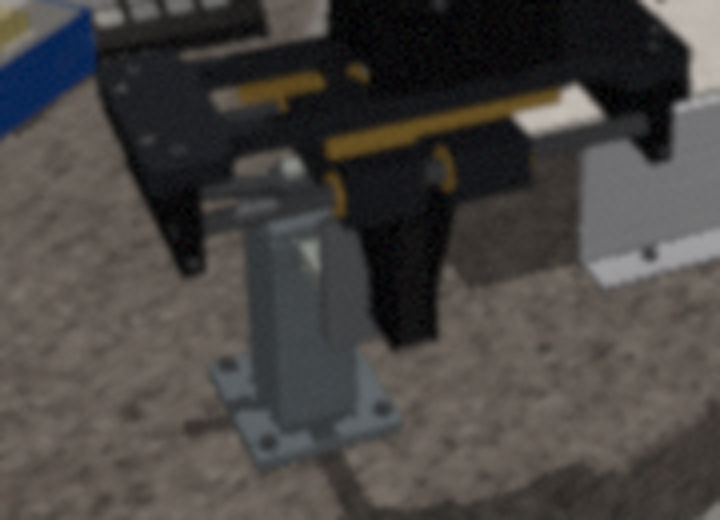

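View pics/t2z.png

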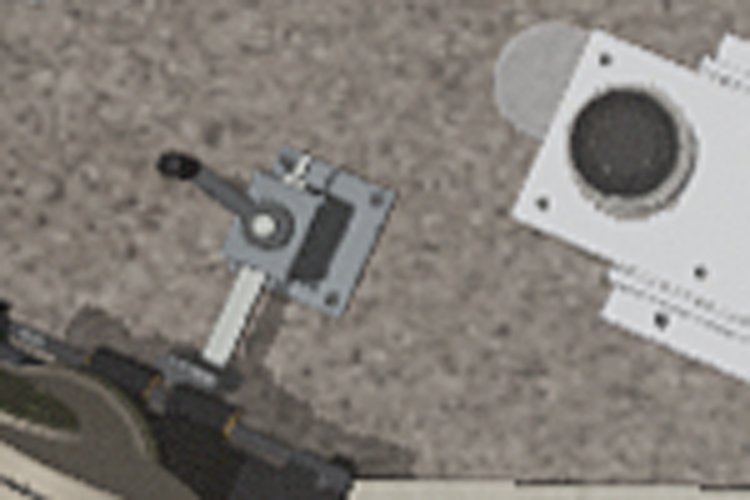

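Emit:
play_rows(
  moves=[
    [[-1, 0, 0], [0, 0, 0], 0],
    [[-2, 0, 0], [0, 0, 0], 0],
    [[-3, 0, 0], [0, 0, 0], 0],
    [[-3.8, 0, 0], [0, 0, 0], 0],
    [[-4.4, 0, 0], [0, 0, 0], 0],
    [[-5, 0, 0], [0, 0, 0], 0],
    [[-5, 0, 0], [0, 0, 0], 0],
  ],
)

```text
time: 6.3
ee_pos: [0.4321, 0.3331, 0.1118]
eef_rot: [0.193, 0.981, -0.001, -0.006]
ft_force: [-33.9, 4.1, 20.6]
width: 0.0008
```

Emit:
play_rows(
  moves=[
    [[1, 0, 0], [0, 0, 0], 0],
    [[1, 0, 0], [0, 0, 0], 0],
  ],
)

```text
time: 6.55
ee_pos: [0.4314, 0.3329, 0.1115]
eef_rot: [0.196, 0.981, -0.0, 0.0]
ft_force: [-0.0, 0.3, 0.5]
width: 0.0009
```

Run:
```python
from h import *
p=camera('top'); f=p['frame'][200:300,150:300,::-1]; cv2.imwrite('pics/t3z.png',cv2.resize(f,(750,500),interpolation=cv2.INTER_CUBIC))
p=camera('scene'); f=p['frame'][260:390,170:350,::-1]; cv2.imwrite('pics/s3z.png',cv2.resize(f,(720,520),interpolation=cv2.INTER_CUBIC))
p=camera('wrist'); save(p,'w3')
```

```text
(no output)
```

View pics/s3z.png

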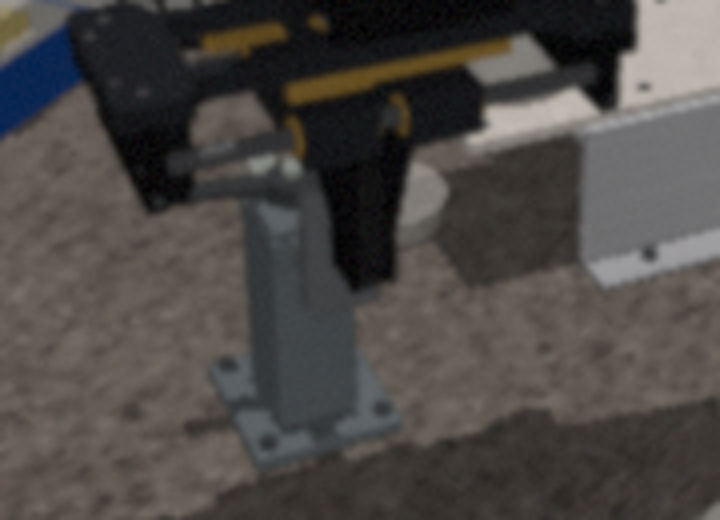

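View pics/t3z.png

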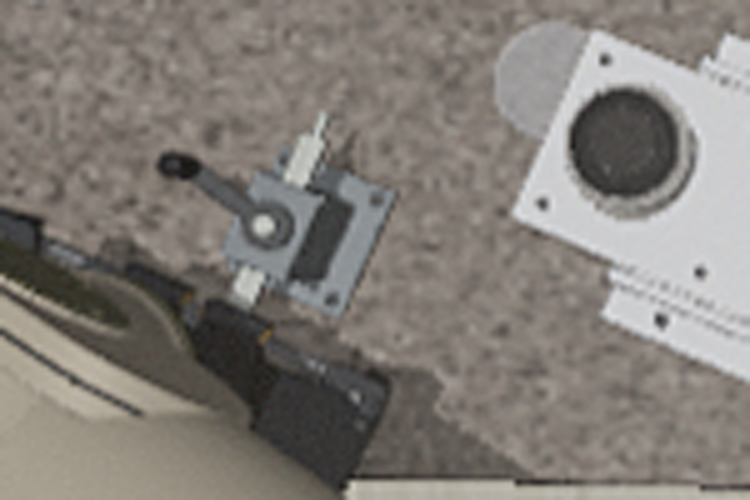

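View pics/w3.png

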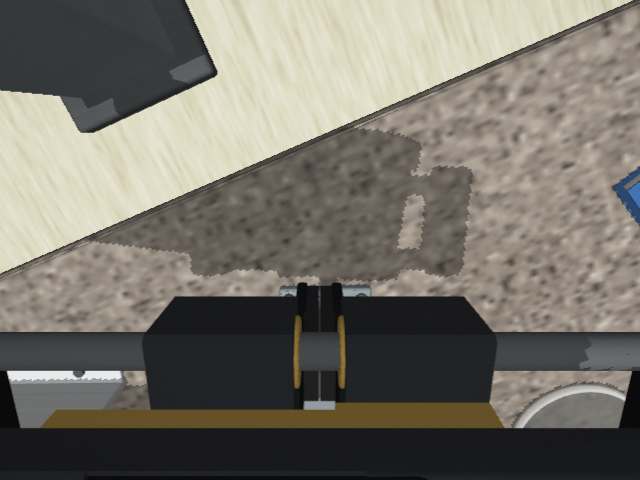

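Run:
```python
from h import *
d=np.array([.3728,.9279]);x=np.array([.9279,-.3728]); P=np.array([.4969,.3074])
p=camera('top')
print([(np.round(r['at']).tolist(),round(r['conf'],2)) for r in recognise(p,'pointer_tip')][:3])
for n,uv in [('old',(303,155)),('new',(322,110))]:
    q=onz(p,(uv[0]/5+150-.4,uv[1]/5+200-.4),.09); print(n,(q[:2]-P)@x,(q[:2]-P)@d)
s=read_state();print((s['ee_pos'][:2]-P)@x)
```

```text
[([201.0, 254.0], 0.67)]
old 0.03572094005574899 0.0049905832005487545
new 0.05898406819841428 0.005513185418742559
-0.07014852191916406
```

Emit:
play_rows(
  moves=[
    [[2, 0, 0], [0, 0, 0], 0],
    [[4, 0, -3], [0, 0, 0], 0],
    [[5, -2, -8], [0, 0, 0], 0],
    [[6, -4.5, -12], [0, 0, 0], 0],
    [[6, -5, -14], [0, 0, 0], 0],
    [[6, -5, -14], [0, 0, 0], 0],
  ],
)

```text
time: 7.55
ee_pos: [0.3568, 0.3103, 0.2525]
eef_rot: [0.197, 0.98, -0.0, 0.002]
ft_force: [-0.1, -0.3, 0.2]
width: 0.0006
```

Run:
```python
from h import *
p=camera('wrist'); f=p['frame'][200:320,300:450,::-1]; cv2.imwrite('pics/w4z.png',cv2.resize(f,(750,600),interpolation=cv2.INTER_CUBIC)); np.savez('w4',**{k:p[k] for k in ['frame','intrinsics','camera_from_world']})
p=camera('top'); f=p['frame'][200:300,150:300,::-1]; cv2.imwrite('pics/t4z.png',cv2.resize(f,(750,500),interpolation=cv2.INTER_CUBIC))
p=camera('scene'); f=p['frame'][260:390,170:350,::-1]; cv2.imwrite('pics/s4z.png',cv2.resize(f,(720,520),interpolation=cv2.INTER_CUBIC))
```

```text
(no output)
```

View pics/w4z.png

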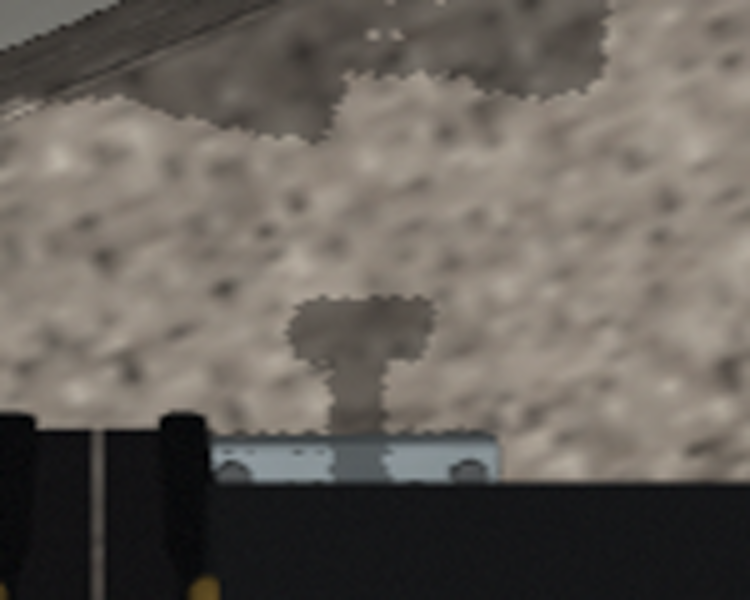

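View pics/s4z.png

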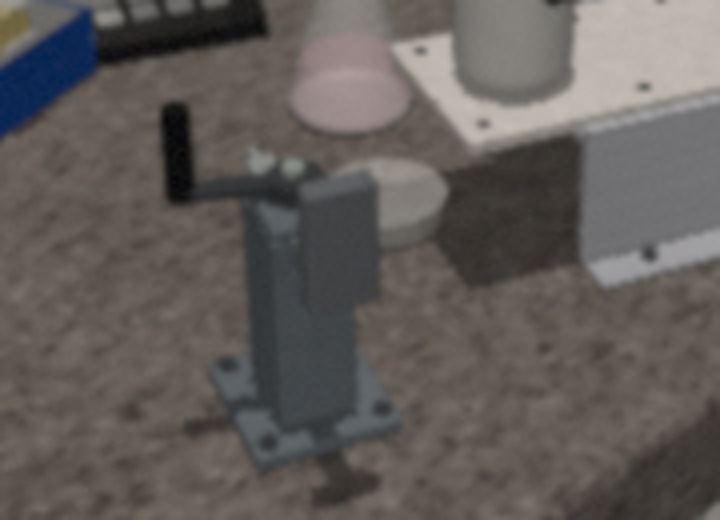

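View pics/t4z.png

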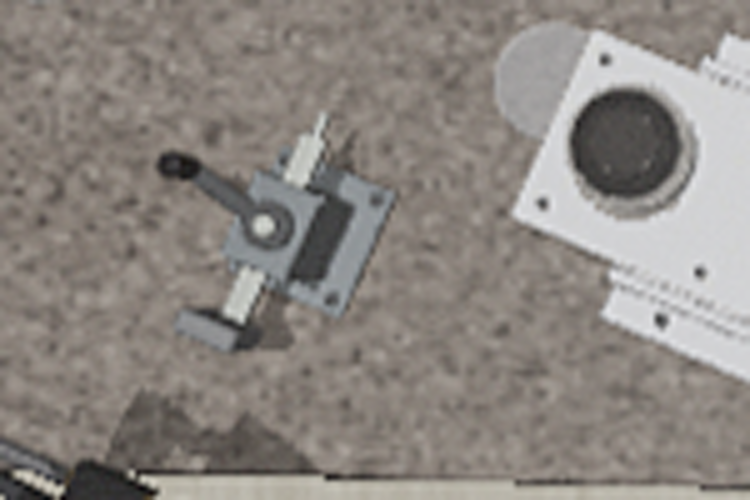

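Run:
```python
from h import *
d=np.array([.3728,.9279]);x=np.array([.9279,-.3728]); P=np.array([.4969,.3074])
p=camera('top')
a=cv2.imread('pics/top0.png')[:,:,::-1]; b=p['frame']
out=np.hstack([cv2.resize(i[220:300,165:230][:,:,::-1],(390,480),interpolation=cv2.INTER_CUBIC) for i in (a,b)]); cv2.imwrite('pics/cmp.png',out)
a=cv2.imread('pics/scene0.png')[:,:,::-1]; b=camera('scene')['frame']
out=np.hstack([cv2.resize(i[280:390,200:300][:,:,::-1],(400,440),interpolation=cv2.INTER_CUBIC) for i in (a,b)]); cv2.imwrite('pics/cmps.png',out)
```

```text
(no output)
```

View pics/cmp.png

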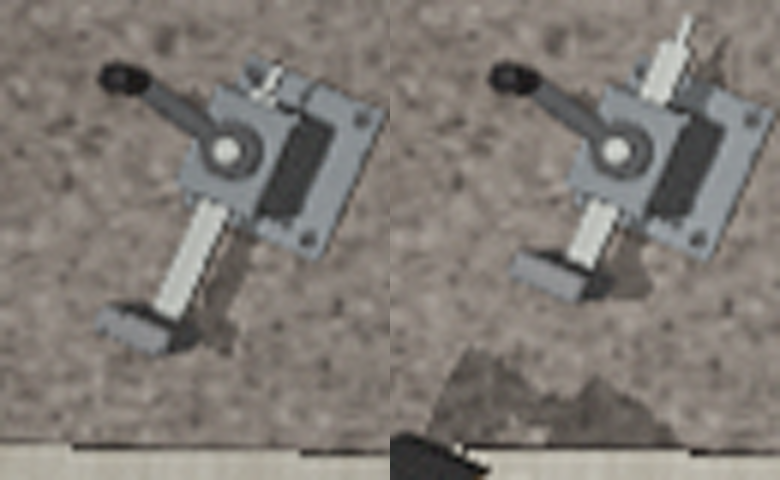

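View pics/cmps.png

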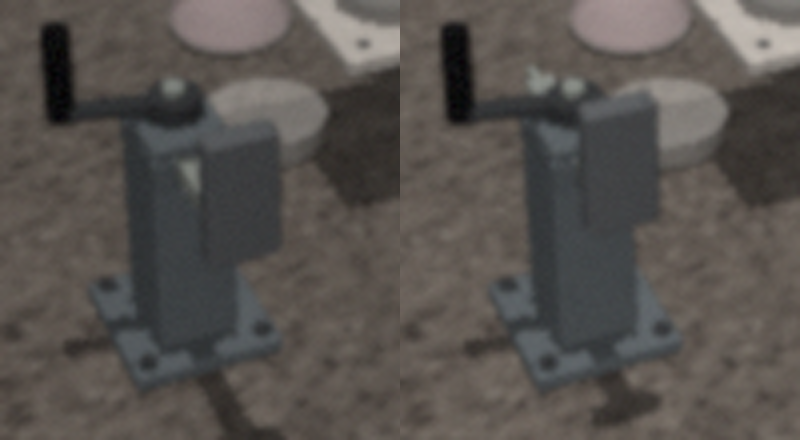

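```bash
cat >> h.py <<'E'
d=np.array([.3728,.9279]);x=np.array([.9279,-.3728]); P=np.array([.4969,.3074])
def pw(a,b,z): return (*(P+a/1000*x+b/1000*d),z)
E
python3 - <<'E'
from h import *
print(np.round(read_state()['joint_positions'],2))
rel([(pw(-5.8,71.2,.25),108),(pw(-5.8,71.2,.125),108)])
E
```

```text
[ 0.43  0.08 -1.27  1.76  0.08  1.36  0.32]
(np.float64(0.51806154), np.float64(0.37562871999999997), 0.25) 108 cm [-12.43  12.27   0.04] rot [-0.001 -0.001  0.862]
(np.float64(0.51806154), np.float64(0.37562871999999997), 0.125) 108 cm [-12.45  12.28  12.54] rot [-0.001 -0.001  0.862]
```

Emit:
play_rows(
  moves=[
    [[-3, 3.5, 0], [0, 0, 0.17], 0],
    [[-6, 6.5, 0], [0, 0, 0.34], 0],
    [[-9, 9.5, 0], [0, 0, 0.52], 0],
    [[-12.4, 12.3, 0], [0, 0, 0.69], 0],
    [[-12.4, 12.3, 4], [0, 0, 0.86], 0],
    [[-12.4, 12.3, 9], [0, 0, 0.86], 0],
    [[-12.4, 12.3, 12.5], [0, 0, 0.86], 0],
    [[-12.4, 12.3, 12.5], [0, 0, 0.86], 0],
  ],
)

```text
time: 8.8
ee_pos: [0.5167, 0.3749, 0.1228]
eef_rot: [0.587, 0.81, -0.003, -0.001]
ft_force: [-1.2, 0.1, 0.2]
width: 0.0006
```

Run:
```python
from h import *
print(np.round(read_state()['joint_positions'],2))
rel([(pw(-5.8,71.2,.125),108),(pw(13.9,55.4,.125),108),(pw(25.9,45.3,.125),108),(pw(33.7,31.8,.125),108),(pw(35.7,24.2,.125),108),(pw(36.4,16.4,.125),108)])
p=camera('top'); f=p['frame'][200:300,150:300,::-1]; cv2.imwrite('pics/t5z.png',cv2.resize(f,(750,500),interpolation=cv2.INTER_CUBIC))
p=camera('scene'); f=p['frame'][260:390,170:350,::-1]; cv2.imwrite('pics/s5z.png',cv2.resize(f,(720,520),interpolation=cv2.INTER_CUBIC))
```

```text
[-0.04  0.61 -0.92  1.5   0.49  1.29 -0.7 ]
(np.float64(0.51806154), np.float64(0.37562871999999997), 0.125) 108 cm [ 0.02  0.15 -0.22] rot [-0.006  0.001  0.002]
(np.float64(0.53045093), np.float64(0.35362373999999996), 0.125) 108 cm [-2.45  0.64 -0.22] rot [-0.006  0.001  0.002]
(np.float64(0.53782045), np.float64(0.33977835), 0.125) 108 cm [-4.    0.91 -0.22] rot [-0.006  0.001  0.002]
(np.float64(0.54002527), np.float64(0.32434386), 0.125) 108 cm [-5.53  0.64 -0.21] rot [-0.006  0.001  0.002]
(np.float64(0.53904779), np.float64(0.31654622000000004), 0.125) 108 cm [-6.24  0.31 -0.21] rot [-0.006  0.001  0.002]
(np.float64(0.53678948), np.float64(0.30904764), 0.125) 108 cm [-6.89 -0.14 -0.2 ] rot [-0.006  0.001  0.002]
```

View pics/s5z.png

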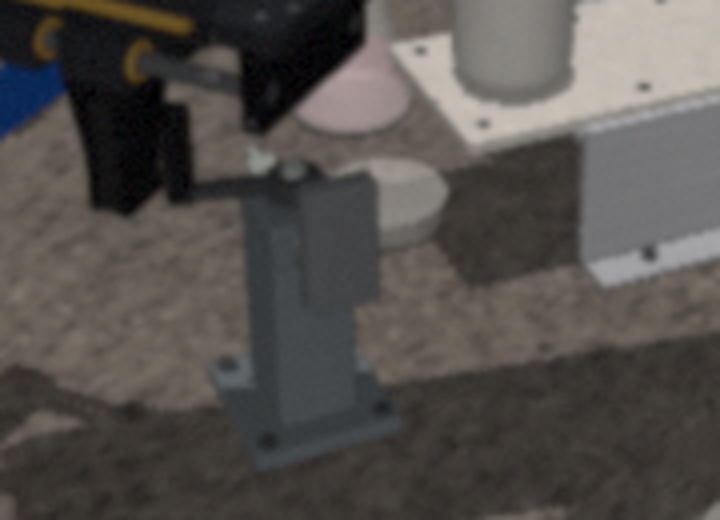

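View pics/t5z.png

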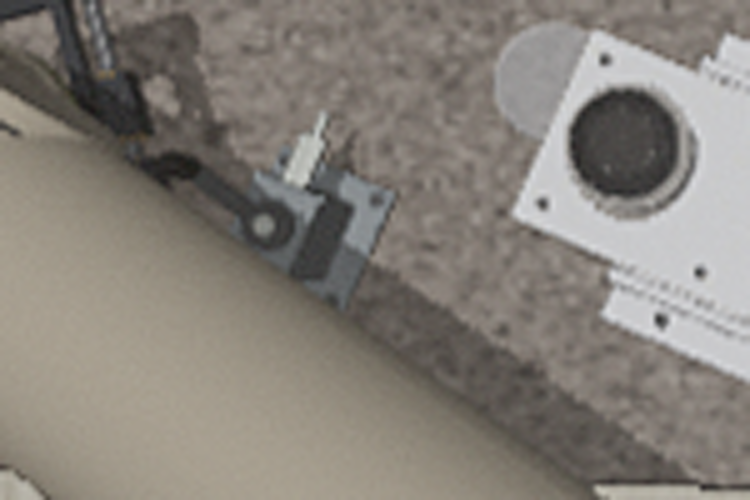

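Emit:
play_rows(
  moves=[
    [[-1.2, 0.4, -0.2], [0, 0, 0], 0],
    [[-2.4, 0.6, -0.2], [0, 0, 0], 0],
    [[-3.2, 0.8, -0.2], [0, 0, 0], 0],
    [[-4, 0.9, -0.2], [0, 0, 0], 0],
    [[-4.8, 0.8, -0.2], [0, 0, 0], 0],
    [[-5.5, 0.6, -0.2], [0, 0, 0], 0],
    [[-6.2, 0.3, -0.2], [0, 0, 0], 0],
    [[-6.2, 0.3, -0.2], [0, 0, 0], 0],
  ],
)

```text
time: 9.9
ee_pos: [0.5404, 0.3168, 0.1284]
eef_rot: [0.588, 0.809, -0.001, 0.0]
ft_force: [-0.1, 0.9, -0.1]
width: 0.0005
```

Run:
```python
from h import *
print(np.round(read_state()['joint_positions'],2))
p=camera('top'); f=p['frame'][200:300,150:300,::-1]; cv2.imwrite('pics/t6z.png',cv2.resize(f,(750,500),interpolation=cv2.INTER_CUBIC))
p=camera('scene'); f=p['frame'][260:390,170:350,::-1]; cv2.imwrite('pics/s6z.png',cv2.resize(f,(720,520),interpolation=cv2.INTER_CUBIC))
```

```text
[ 0.07  0.57 -0.93  1.53  0.47  1.27 -0.6 ]
```

View pics/s6z.png

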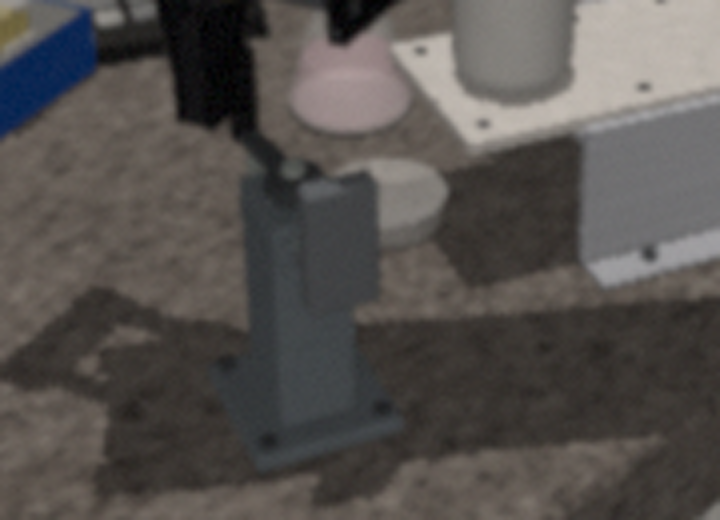

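View pics/t6z.png

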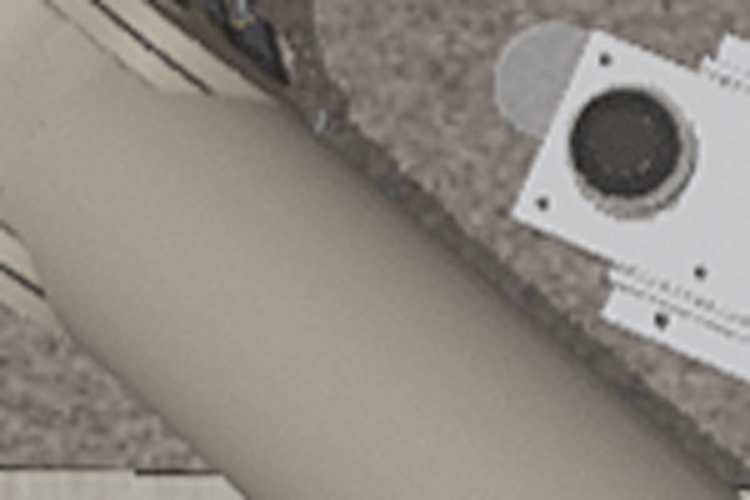

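Emit:
play_rows(
  moves=[
    [[-0.4, -0.2, 0.2], [0, 0, 0], 0],
    [[-0.7, -0.45, 0.2], [0, 0, 0], 0],
    [[-0.9, -0.6, 0.2], [0, 0, 0], 0],
    [[-0.9, -0.6, 0.2], [0, 0, 0], 0],
  ],
)

```text
time: 10.5
ee_pos: [0.5369, 0.3087, 0.1268]
eef_rot: [0.587, 0.81, 0.001, -0.001]
ft_force: [-0.8, 5.5, -1.3]
width: 0.0003
```

Emit:
play_rows(
  moves=[
    [[-0.2, -0.15, 0], [0, 0, 0], 0],
    [[-0.4, -0.3, 0], [0, 0, 0], 0],
    [[-0.4, -0.3, 0], [0, 0, 0], 0],
  ],
)

```text
time: 10.88
ee_pos: [0.5356, 0.3074, 0.1274]
eef_rot: [0.586, 0.81, 0.004, -0.002]
ft_force: [4.1, 17.0, -6.6]
width: 0.0005
```

Emit:
play_rows(
  moves=[
    [[0.6, 0.3, 0], [0, 0, 0], 0],
    [[2.5, 0, -1], [0, 0, 0], 0],
    [[3, 0, -7], [0, 0, 0], 1],
    [[3, 0, -13], [0, 0, 0], 3],
    [[3, 0, -17], [0, 0, 0], 4.5],
    [[3, 0, -17], [0, 0, 0], 4.5],
  ],
)

```text
time: 11.62
ee_pos: [0.5265, 0.3331, 0.3007]
eef_rot: [0.587, 0.809, 0.003, 0.001]
ft_force: [-0.2, 0.7, -0.5]
width: 0.0324
```

Run:
```python
from h import *
s=read_state();print(np.round(s['joint_positions'],2),s['ee_pos'],s['time'])
p=camera('scene'); f=p['frame'][260:390,170:350,::-1]; cv2.imwrite('pics/s7z.png',cv2.resize(f,(720,520),interpolation=cv2.INTER_CUBIC))
rel([((.45,.3,.3),125),((.4,.1,.3),158),((.47,-.03,.29),158)])
```

```text
[ 0.05  0.46 -0.99  1.3   0.38  1.57 -0.57] [0.52651788 0.33311061 0.30073   ] 11.625
(0.45, 0.3, 0.3) 125 cm [-0.7  -8.25 -0.19] rot [ 0.002  0.    -0.295]
(0.4, 0.1, 0.3) 158 cm [-18.16 -19.21  -0.22] rot [ 0.002  0.001 -0.871]
(0.47, -0.03, 0.29) 158 cm [-32.69 -16.6    0.78] rot [ 0.002  0.001 -0.871]
```

View pics/s7z.png

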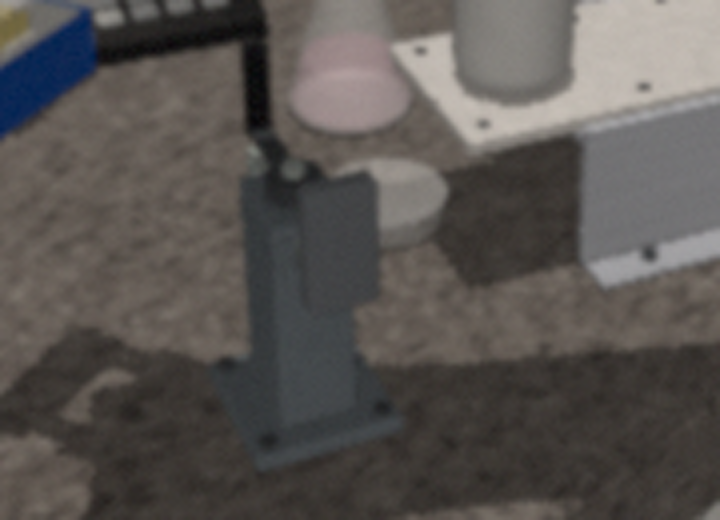

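Emit:
play_rows(
  moves=[
    [[-0.5, -5.5, 0], [0, 0, -0.15], 5],
    [[-3.5, -10, 0], [0, 0, -0.3], 5],
    [[-8, -14, 0], [0, 0, -0.45], 5],
    [[-13, -17, 0], [0, 0, -0.6], 5],
    [[-18, -19, 0], [0, 0, -0.75], 5],
    [[-24, -18.2, 0], [0, 0, -0.87], 5],
    [[-29, -17.4, 0], [0, 0, -0.87], 5],
    [[-32.7, -16.6, 0], [0, 0, -0.87], 5],
  ],
)

```text
time: 12.68
ee_pos: [0.4658, -0.0246, 0.2959]
eef_rot: [0.192, 0.981, -0.001, -0.0]
ft_force: [0.2, 0.9, 0.6]
width: 0.0501
```

Run:
```python
from h import *
s=read_state();print(np.round(s['joint_positions'],2),s['ee_pos'],s['time'])
p=camera('wrist'); save(p,'w8'); np.savez('w8',**{k:p[k] for k in ['frame','intrinsics','camera_from_world']})
print([(np.round(r['at']).tolist(),round(r['conf'],2)) for r in recognise(p,'board_grip')][:3])
p=camera('top'); save(p,'t8'); f=p['frame'][190:310,150:330,::-1]; cv2.imwrite('pics/t8z.png',cv2.resize(f,(780,520),interpolation=cv2.INTER_CUBIC))
```

```text
[ 0.81 -0.02 -0.83  1.7  -0.01  1.45  1.17] [ 0.4657779  -0.02457023  0.29591246] 12.675
[([406.0, 201.0], 0.93)]
```

View pics/w8.png

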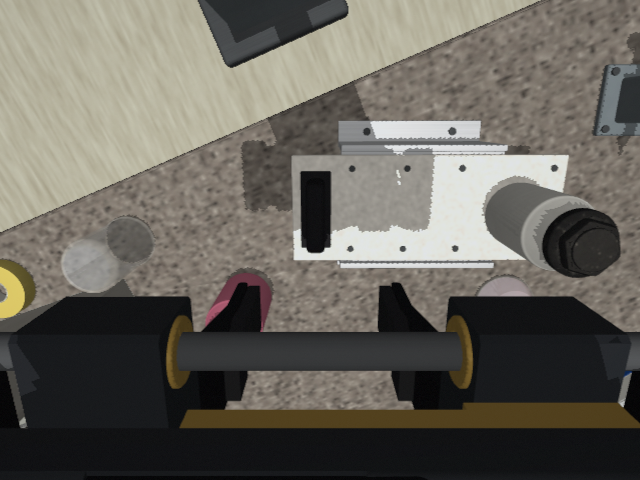

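View pics/t8z.png

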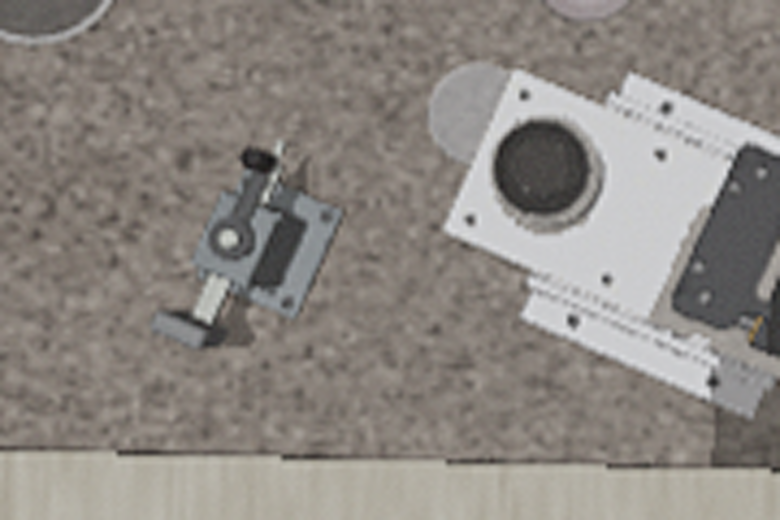

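The top view shows the lever lying along the pointer: knob at about (202,245) and pin at (209,226). The wrist view shows the board with corners near (292,156), (568,156) and (293,261), and the grip at (316,212).

Run:
```python
from h import *
p=dict(np.load('w8.npz'))
f=p['frame'][140:280,280:480,::-1]; cv2.imwrite('pics/w8z.png',cv2.resize(f,(800,560),interpolation=cv2.INTER_CUBIC))
f=p['frame'][140:280,440:640,::-1]; cv2.imwrite('pics/w8y.png',cv2.resize(f,(800,560),interpolation=cv2.INTER_CUBIC))
g=cv2.cvtColor(p['frame'],cv2.COLOR_RGB2GRAY); print(p['intrinsics'][0])
```

```text
[415.77304654   0.         319.07501146]
```

View pics/w8z.png

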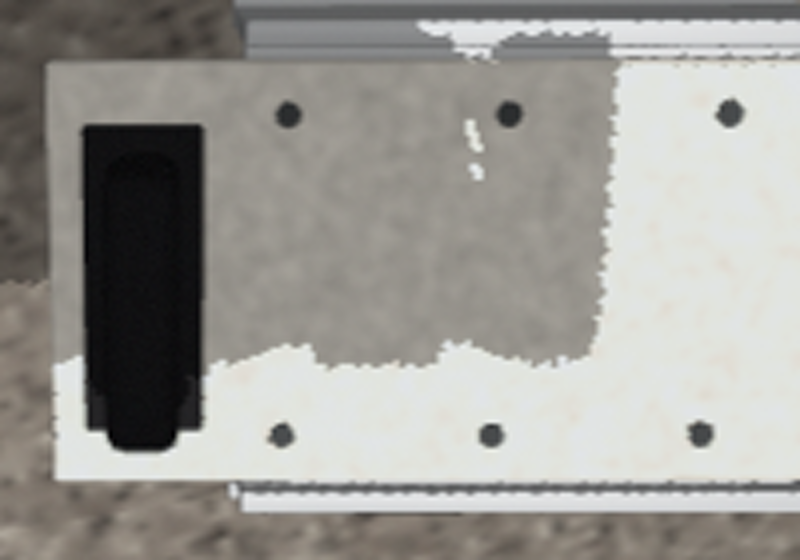

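View pics/w8y.png

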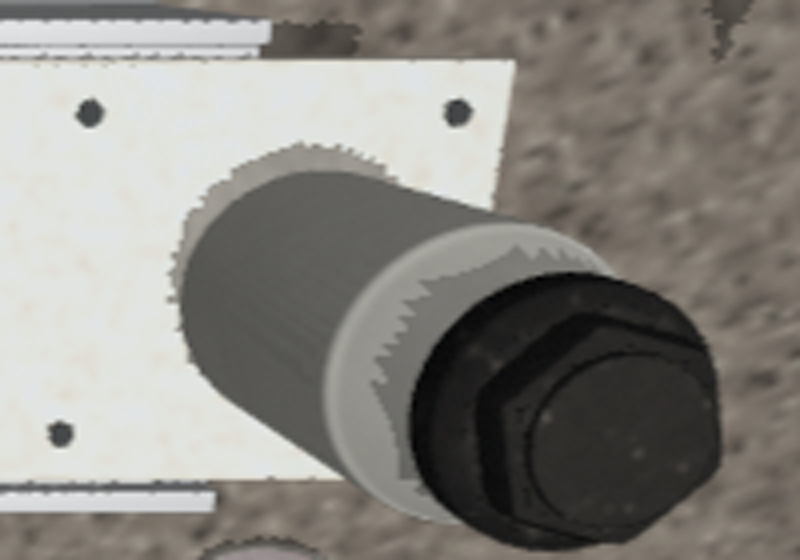

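Run:
```python
from h import *
p=dict(np.load('w8.npz')); s=read_state()
a,b,c,e=[onz(p,uv,.078)[:2] for uv in [(291.4,155.1),(293.4,259.6),(568.4,154.6),(522,259.6)]]
print(a,b,c,np.linalg.norm(c-a),np.linalg.norm(a-b))
for u in (c-a,e-b): print(np.degrees(np.arctan2(u[1],u[0])))
u=(c-a)/np.linalg.norm(c-a); n=np.array([u[1],-u[0]])
G=(a+b)/2+.022*u; print('grip',G,'edge',(a+b)/2+.25*u)
yaw=np.degrees(np.arctan2(u[1],u[0]))
# recheck grip via block foot (z .078): pixel (84..203,430)->
for uv in [(84,125),(203,125),(86,430),(203,430)]: 
    q=onz(p,(uv[0]/4+279.6,uv[1]/4+139.6),.078)[:2]; print('plate',(q-(a+b)/2)@u,(q-(a+b)/2)@n)
for uv in [(108,450),(178,450),(105,152),(180,152)]:
    q=onz(p,(uv[0]/4+279.6,uv[1]/4+139.6),.120)[:2]; print('top',(q-(a+b)/2)@u,(q-(a+b)/2)@n)
t=(*G,.30); rel([(t,yaw+90),((*G,.092),yaw+90)])
```

```text
[ 0.41312786 -0.03011933] [ 0.5049216 -0.0672708] [0.50606297 0.20016114] 0.24832645732566688 0.09902687691983057
68.0223000532232
67.96475387746815
grip [ 0.46725813 -0.02829381] edge [0.55258615 0.18313733]
plate 0.008113264453880813 -0.03545227559363616
plate 0.03511283401282119 -0.035407342124938006
plate 0.007553999873438151 0.03691621806364661
plate 0.035511885868589874 0.03694703470090485
top 0.014233563795404032 0.02852214827971859
top 0.029163970074133107 0.028538023855828928
top 0.014280160757860446 -0.03487243301834313
top 0.029484026494444777 -0.03484785170032609
(np.float64(0.4672581334416426), np.float64(-0.028293811237374924), 0.3) 158.0223000532232 cm [-0.22 -0.19 -0.52] rot [ 0.    -0.004 -0.008]
(np.float64(0.4672581334416426), np.float64(-0.028293811237374924), 0.092) 158.0223000532232 cm [-0.3  -0.2  20.28] rot [ 0.    -0.004 -0.008]
```

Emit:
play_rows(
  moves=[
    [[-0.3, -0.2, 6], [0, 0, -0.008], 5],
    [[-0.3, -0.2, 12], [0, -0.003, -0.008], 5],
    [[-0.3, -0.2, 16], [0, -0.004, -0.008], 5],
    [[-0.3, -0.2, 18.5], [0, -0.004, -0.008], 5],
    [[-0.3, -0.2, 20.5], [0, -0.004, -0.008], 5],
    [[-0.3, -0.2, 20.5], [0, -0.004, -0.008], 5],
    [[-0.3, -0.2, 20.5], [0, -0.004, -0.008], 5],
  ],
)

```text
time: 13.7
ee_pos: [0.4683, -0.0251, 0.0923]
eef_rot: [0.187, 0.982, -0.0, 0.002]
ft_force: [-0.6, -0.3, 0.6]
width: 0.0503
```

Run:
```python
from h import *
s=read_state();print(np.round(s['joint_positions'],2),s['ee_pos'],s['ft_force'])
rel([((.46726,-.02829,.0885),158.02)])
p=camera('scene'); f=p['frame'][210:340,260:440,::-1]; cv2.imwrite('pics/s9z.png',cv2.resize(f,(720,520),interpolation=cv2.INTER_CUBIC))
```

```text
[ 0.74  0.2  -0.84  1.98  0.17  1.03  1.01] [ 0.46832176 -0.02511336  0.09226743] [-0.63829117 -0.27521331  0.64016278]
(0.46726, -0.02829, 0.0885) 158.02 cm [-0.02 -0.33  0.38] rot [-0.     0.004  0.007]
```

View pics/s9z.png

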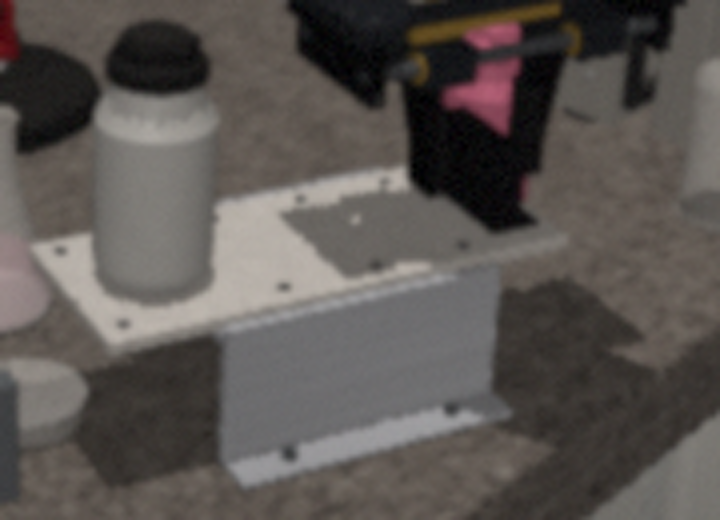

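Emit:
play_rows(
  moves=[
    [[0, -0.3, 0.3], [0, 0, 0.007], 5],
    [[0, -0.3, 0.3], [0, 0, 0.007], 4],
    [[0, -0.3, 0.3], [0, 0, 0.007], 3],
    [[0, -0.3, 0.3], [0, 0, 0.007], 2.2],
    [[0, -0.3, 0.3], [0, 0, 0.007], 1.6],
    [[0, -0.3, 0.3], [0, 0, 0.007], 1],
    [[0, -0.3, 0.3], [0, 0, 0.007], 1],
    [[0, -0.3, 0.3], [0, 0, 0.007], 1],
  ],
  grip_force=15,
)

```text
time: 14.75
ee_pos: [0.4671, -0.0287, 0.0887]
eef_rot: [0.191, 0.982, -0.001, 0.002]
ft_force: [-1.3, -1.8, 0.5]
width: 0.0157
```

Run:
```python
from h import *
p=camera('top'); im=p['frame']; save(p,'t10')
cv2.imwrite('pics/t10z.png',cv2.resize(im[212:290,180:270][:,:,::-1],(720,624),interpolation=cv2.INTER_CUBIC)[:600])
p2=camera('scene'); cv2.imwrite('pics/s10z.png',cv2.resize(p2['frame'][260:360,210:330][:,:,::-1],(720,600),interpolation=cv2.INTER_CUBIC))
```

```text
(no output)
```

View pics/t10z.png

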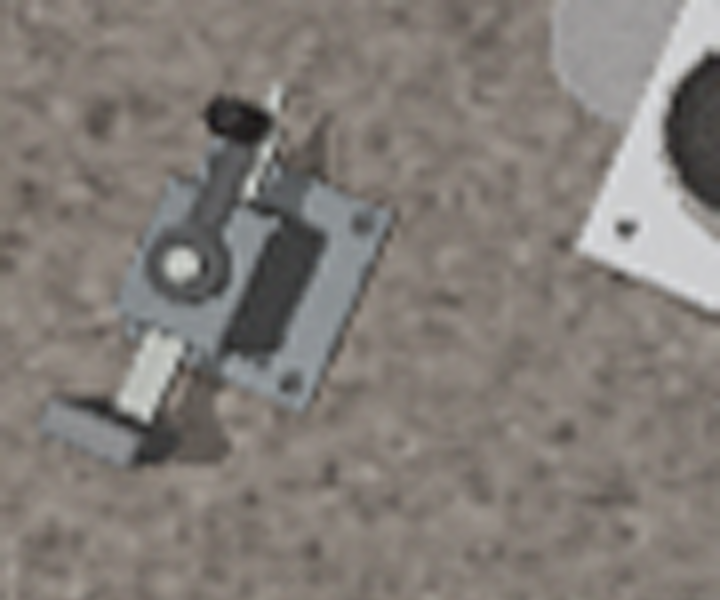

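View pics/s10z.png

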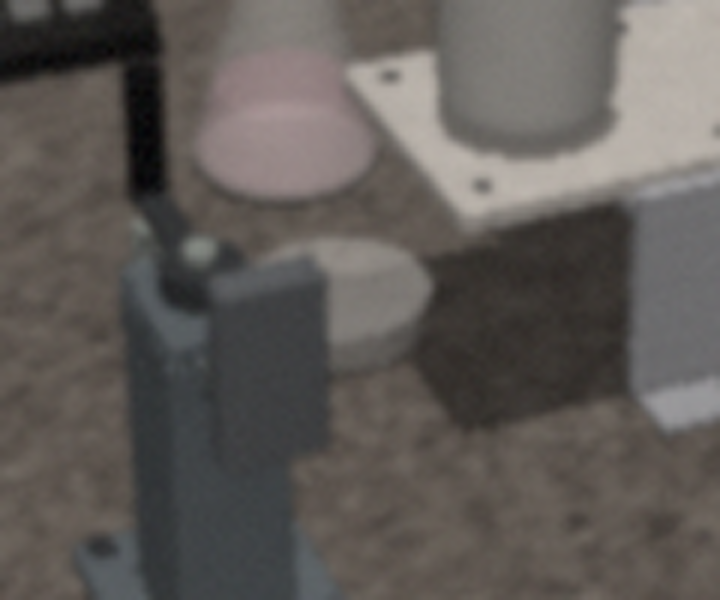

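Run:
```python
from h import *
p=camera('top')
d=np.array([np.cos(np.radians(68)),np.sin(np.radians(68))]);x=np.array([d[1],-d[0]])
E0=np.array([.5526,.1831])  # edge (wrist)
C=lambda u,v:((u+.5)/6+165-.5,(v+.5)/6+220-.5)
T=lambda u,v:((u+.5)/8+180-.5,(v+.5)/8+212-.5)
for n,uv,z in [('rear',C(203.5,235),.097),('front',C(278,75),.097),('tip',C(297,18),.092),('tip10',T(275,88),.092),('knob',T(183,263),.13),('tabtop',T(92,432),.143),('edge corner near',T(580,250),.078)]:
    q=onz(p,uv,z)[:2]-E0; print(n,'x',round(q@x,4),'y',round(q@d,4))
# foot centre: 70x64
for uv in [(395,210),(300,408)]:
    q=onz(p,T(*uv),.008)[:2]-E0; print('foot corner x',round(q@x,4),'y',round(q@d,4))
r=masks_of(p,'board')
m=r[0]['region'].astype(np.uint8); print(r[0]['conf'],m.sum())
```

```text
rear x -0.1341 y 0.0959
front x -0.0648 y 0.095
tip x -0.0413 y 0.0985
tip10 x -0.0414 y 0.0988
knob x -0.0976 y 0.0944
tabtop x -0.1507 y 0.0955
edge corner near x -0.0493 y -0.0023
foot corner x -0.0624 y 0.065
foot corner x -0.1321 y 0.0668
0.66 2092
```

Emit:
play_rows(
  moves=[
    [[0, 0, 0], [0, 0, 0], 1],
    [[0, 0.1, 0], [0, 0, 0], 1],
    [[0, 0.3, 0], [0, 0, 0], 1],
    [[0, 0.6, 0], [0, 0, 0], 1],
    [[0, 1.0, 0], [0, 0, 0], 1],
    [[0, 1.4, 0], [0, 0, 0], 1],
    [[0, 1.7, 0], [0, 0, 0], 1],
    [[0, 1.8, 0], [0, 0, 0], 1],
  ],
  grip_force=35,
)

```text
time: 15.95
ee_pos: [0.4739, -0.0125, 0.0887]
eef_rot: [0.192, 0.981, -0.001, 0.002]
ft_force: [-2.1, -5.5, 3.4]
width: 0.0156
```

Emit:
play_rows(
  moves=[
    [[0, 0.2, 0], [0, 0, 0], 1],
    [[0, 0.6, 0], [0, 0, 0], 1],
    [[0, 1.1, 0], [0, 0, 0], 1],
    [[0, 1.6, 0], [0, 0, 0], 1],
    [[0, 2.1, 0], [0, 0, 0], 1],
    [[0, 2.6, 0], [0, 0, 0], 1],
    [[0, 2.9, 0], [0, 0, 0], 1],
    [[0, 3.0, 0], [0, 0, 0], 1],
  ],
)

```text
time: 16.95
ee_pos: [0.4852, 0.0152, 0.0887]
eef_rot: [0.192, 0.981, -0.001, 0.002]
ft_force: [-2.5, -7.0, 4.6]
width: 0.0158
```

Run:
```python
from h import *
s=read_state();print(np.round(s['joint_positions'],2),s['ee_pos'],s['ft_force'],s['torque'])
rel([((*(np.array([.46726,-.02829])+.0475*np.array([np.cos(np.radians(68)),np.sin(np.radians(68))])),.0885),158.02)])
p=camera('scene'); f=p['frame'][190:340,230:430,::-1]; cv2.imwrite('pics/s11z.png',cv2.resize(f,(720,540),interpolation=cv2.INTER_CUBIC))
```

```text
[ 0.65  0.25 -0.85  1.94  0.22  1.04  0.88] [0.48517655 0.01517385 0.08869213] [-2.54020875 -6.97786325  4.63932309] [-1.2641679   0.4841694   0.01760117]
(np.float64(0.4850538131872558), np.float64(0.015751233091922407), 0.0885) 158.02 cm [0.03 0.05 0.02] rot [-0.001  0.004 -0.002]
```

View pics/s11z.png

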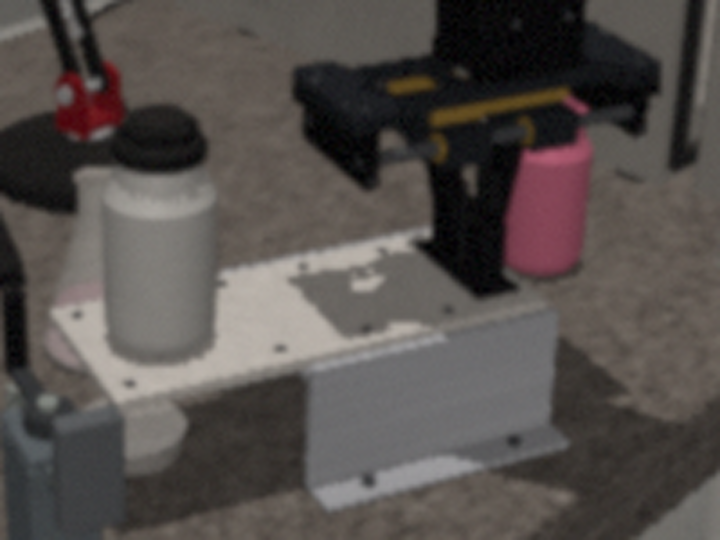

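Emit:
play_rows(
  moves=[
    [[0, 0.2, 0], [0, 0, 0], 1],
    [[0, 0.7, 0], [0, 0, 0], 1],
    [[0, 1.3, 0], [0, 0, 0], 1],
    [[0, 2.0, 0], [0, 0, 0], 1],
    [[0, 2.7, 0], [0, 0, 0], 1],
    [[0, 3.4, 0], [0, 0, 0], 1],
    [[0, 3.8, 0], [0, 0, 0], 1],
    [[0, 4.0, 0], [0, 0, 0], 1],
  ],
)

```text
time: 18.0
ee_pos: [0.5002, 0.0519, 0.0887]
eef_rot: [0.192, 0.981, -0.001, 0.002]
ft_force: [-3.9, -7.9, 5.9]
width: 0.0161
```

Run:
```python
from h import *
s=read_state();print(np.round(s['joint_positions'],2),s['ee_pos'],s['ft_force'],s['torque'])
d=np.array([np.cos(np.radians(68)),np.sin(np.radians(68))]); print('slid',(s['ee_pos'][:2]-np.array([.4671,-.0287]))@d)
p=camera('scene'); f=p['frame'][200:350,210:410,::-1]; cv2.imwrite('pics/s12z.png',cv2.resize(f,(760,570),interpolation=cv2.INTER_CUBIC))
p=camera('top'); save(p,'t12'); cv2.imwrite('pics/t12z.png',cv2.resize(p['frame'][190:290,180:300][:,:,::-1],(720,600),interpolation=cv2.INTER_CUBIC))
```

```text
[ 0.57  0.3  -0.86  1.9   0.26  1.05  0.79] [0.50020618 0.0519403  0.08873613] [-3.89838613 -7.85817451  5.93788145] [-1.56124773  0.5539027  -0.03077329]
slid 0.08717018241040053
```

View pics/s12z.png

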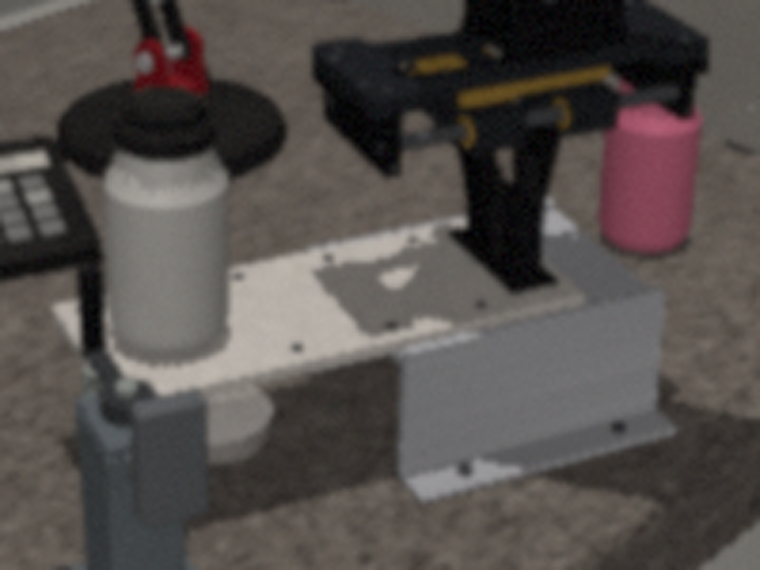

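View pics/t12z.png

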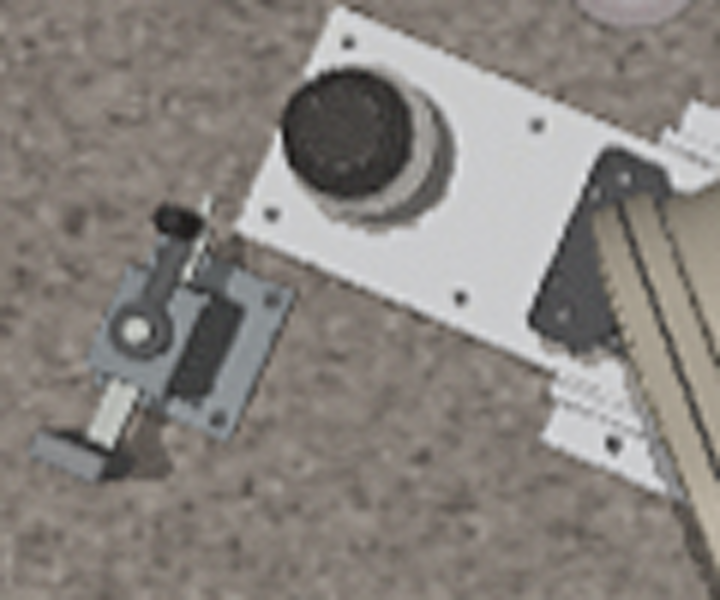

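```bash
cat > m.py <<'E'
from h import *
d=np.array([np.cos(np.radians(68)),np.sin(np.radians(68))]);x=np.array([d[1],-d[0]])
E0=np.array([.5526,.1831])
T=lambda u,v:((u+.5)/6+180-.5,(v+.5)/6+190-.5)
E
python3 - <<'E'
from m import *
p=camera('top')
# subpixel outer edge of board by profile along d at several x'
im=cv2.cvtColor(p['frame'],cv2.COLOR_RGB2GRAY).astype(np.float32)
def edge(xs,ys,z):
    out=[]
    for xx in xs:
        pts=np.array([[*(E0+xx*x+yy*d),z] for yy in ys]); uv=proj(p,pts).astype(np.float32)
        v=cv2.remap(im,uv[:,0:1],uv[:,1:2],cv2.INTER_LINEAR).ravel()
        t=(np.median(v[:15])+np.median(v[-15:]))/2; k=np.where(v>t)[0]; out.append(round(float(ys[k[-1]]),4) if len(k) else None)
    return out
ys=np.arange(.072,.104,.0005)
print(edge(np.array([-.035,-.03,-.025,.03,.035,.04]),ys,.078))
for n,uv,z in [('tip',T(208,199),.09),('rearbar',T(113,413),.097),('knob',T(135,330),.13),('c far',T(338,8),.078),('c near',T(236,232),.078)]:
    q=onz(p,uv,z)[:2]-E0; print(n,'x',round(q@x,4),'y',round(q@d,4))
# pointer bar crosswise profile on the rear exposed part, z .097
for xx in [-.142,-.138,-.134,-.13]:
    ys2=np.arange(.075,.115,.001); pts=np.array([[*(E0+xx*x+yy*d),.097] for yy in ys2]); uv=proj(p,pts).astype(np.float32)
    v=cv2.remap(im,uv[:,0:1],uv[:,1:2],cv2.INTER_CUBIC).ravel(); print(xx,v.astype(int).tolist())
E
```

```text
[0.088, 0.0865, 0.0865, 0.087, 0.086, 0.0935]
tip x -0.0415 y 0.0983
rearbar x -0.1335 y 0.0964
knob x -0.0982 y 0.095
c far x 0.0499 y 0.0846
c near x -0.0492 y 0.0851
-0.142 [91, 90, 89, 88, 87, 84, 83, 88, 94, 96, 97, 96, 92, 83, 78, 85, 117, 157, 184, 194, 193, 191, 191, 189, 189, 195, 193, 173, 146, 124, 116, 118, 124, 131, 135, 136, 135, 136, 137, 137, 135]
-0.138 [97, 93, 93, 93, 92, 91, 91, 92, 93, 93, 101, 121, 136, 130, 99, 85, 115, 163, 195, 199, 191, 186, 181, 179, 184, 189, 181, 164, 143, 128, 126, 126, 127, 129, 132, 135, 137, 139, 139, 139, 138]
-0.134 [134, 118, 102, 96, 94, 93, 94, 92, 88, 89, 105, 124, 130, 109, 85, 93, 132, 178, 196, 194, 190, 186, 181, 181, 184, 184, 177, 158, 138, 124, 118, 116, 118, 120, 120, 122, 126, 130, 131, 131, 128]
-0.13 [127, 108, 93, 87, 84, 85, 85, 81, 78, 84, 96, 109, 110, 96, 92, 111, 154, 186, 191, 190, 189, 185, 182, 181, 183, 190, 194, 178, 150, 126, 112, 111, 113, 116, 121, 127, 129, 130, 126, 116, 107]
```

Emit:
play_rows(
  moves=[
    [[0, 0.2, 0], [0, 0, 0], 1],
    [[0, 0.5, 0], [0, 0, 0], 1],
    [[0, 0.8, 0], [0, 0, 0], 1],
    [[0, 0.95, 0], [0, 0, 0], 1],
    [[0, 1.0, 0], [0, 0, 0], 1],
    [[0, 1.0, 0], [0, 0, 0], 1],
  ],
)

```text
time: 18.9
ee_pos: [0.504, 0.0609, 0.0888]
eef_rot: [0.192, 0.981, -0.001, 0.002]
ft_force: [-2.3, -7.7, 6.9]
width: 0.0157
```

Run:
```python
from m import *
s=read_state();print(s['ee_pos'],s['eef_rot'],s['ft_force'],'slid',(s['ee_pos'][:2]-np.array([.4671,-.0287]))@d)
fr=np.mean([camera('top')['frame'].astype(float) for _ in range(4)],0); p=camera('top'); im=cv2.cvtColor(fr.astype(np.uint8),cv2.COLOR_RGB2GRAY).astype(np.float32)
ys=np.arange(.07,.12,.001)
for xx in [-.044,-.036,-.030,-.025,.025,.03,.035,.04]:
    pts=np.array([[*(E0+xx*x+yy*d),.078] for yy in ys]); uv=proj(p,pts).astype(np.float32)
    v=cv2.remap(im,uv[:,0:1],uv[:,1:2],cv2.INTER_CUBIC).ravel(); g=np.gradient(v); k=np.argmin(g); w=np.clip(-g[max(k-4,0):k+5],0,None); print(xx,round(float((ys[max(k-4,0):k+5]*w).sum()/w.sum()),4),int(v[:8].mean()),int(v[-8:].mean()))
cv2.imwrite('pics/t13z.png',cv2.resize(fr[205:280,190:280].astype(np.uint8)[:,:,::-1],(720,600),interpolation=cv2.INTER_CUBIC))
# rectified map view at z=.085, 1 px=.25mm
xs=np.arange(-.16,.06,.0003);yy=np.arange(.06,.13,.0003)
X,Y=np.meshgrid(xs,yy); W=E0+X[...,None]*x+Y[...,None]*d; W=np.dstack([W,np.full(X.shape,.078)]).reshape(-1,3)
uv=proj(p,W).astype(np.float32).reshape(*X.shape,2); o=cv2.remap(fr.astype(np.uint8),uv[...,0],uv[...,1],cv2.INTER_CUBIC)
k=int((.0967-.06)/.0003); o[k,::6]=[255,0,0]
cv2.imwrite('pics/rect13.png',o[:,:,::-1]); print(o.shape)
sc=camera('scene'); fs=np.mean([camera('scene')['frame'].astype(float) for _ in range(3)],0).astype(np.uint8)
f=fs[250:340,200:320,::-1]; cv2.imwrite('pics/s13z.png',cv2.resize(f,(760,570),interpolation=cv2.INTER_CUBIC))
```

```text
[0.50399878 0.06087799 0.08882012] [ 0.19188601  0.98141428 -0.00140743  0.00194853] [-2.34508181 -7.71512651  6.93837774] slid 0.0968777932726669
-0.044 0.0959 205 117
-0.036 0.082 201 126
-0.03 0.0955 202 123
-0.025 0.0958 185 125
0.025 0.0965 56 120
0.03 0.0958 51 120
0.035 0.0957 185 120
0.04 0.082 203 103
(234, 734, 3)
```

View pics/rect13.png

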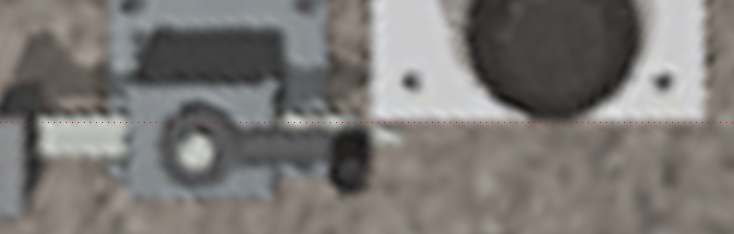

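View pics/t13z.png

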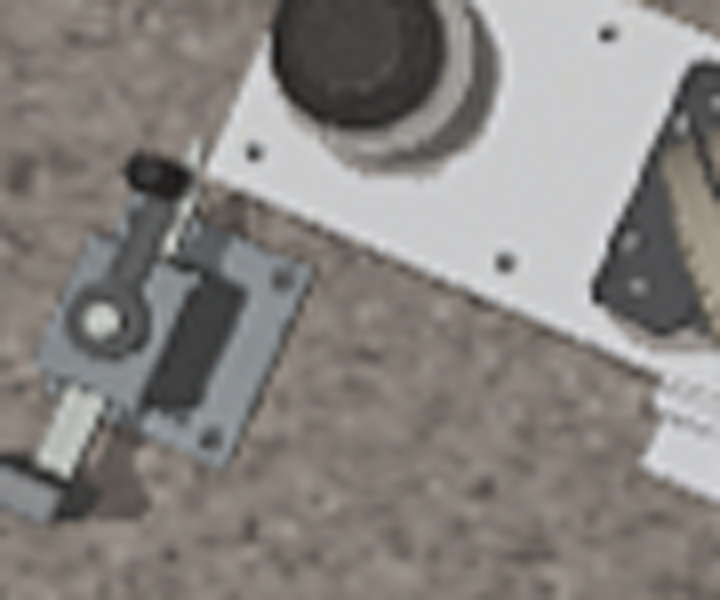

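View pics/s13z.png

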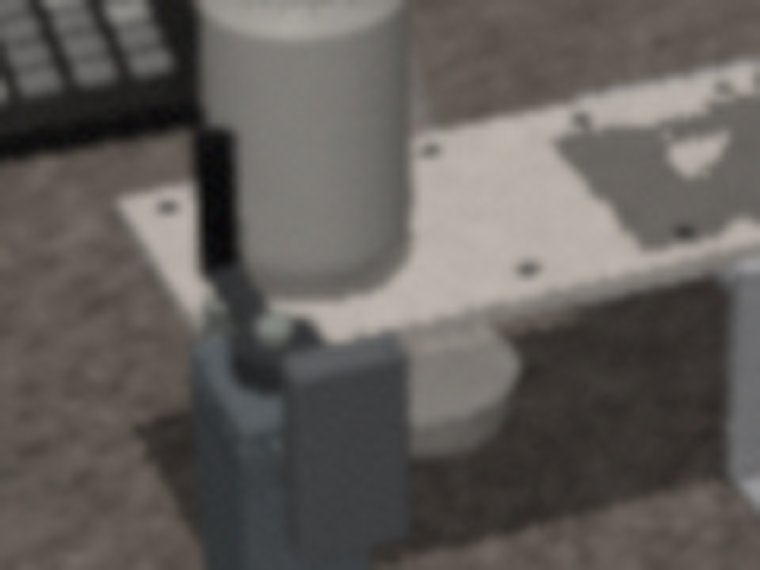

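Emit:
play_rows(
  moves=[
    [[0, 0.1, 0], [0, 0, 0], 1],
    [[0, 0.17, 0], [0, 0, 0], 1],
    [[0, 0.17, 0], [0, 0, 0], 1],
    [[0, 0.17, 0], [0, 0, 0], 1],
  ],
)

```text
time: 19.85
ee_pos: [0.5046, 0.0624, 0.0888]
eef_rot: [0.192, 0.981, -0.001, 0.002]
ft_force: [-2.0, -7.6, 6.8]
width: 0.0158
```

Run:
```python
from m import *
s=read_state();print(s['time'],s['ee_pos'],s['eef_rot'],s['ft_force'],s['joint_vel'].max(),'slid',(s['ee_pos'][:2]-np.array([.4671,-.0287]))@d)
fr=np.mean([camera('top')['frame'].astype(float) for _ in range(4)],0); p=camera('top')
im=cv2.cvtColor(fr.astype(np.uint8),cv2.COLOR_RGB2GRAY).astype(np.float32)
ys=np.arange(.085,.112,.0005)
for xx in [-.03,-.025,.03,.035]:
    pts=np.array([[*(E0+xx*x+yy*d),.078] for yy in ys]); uv=proj(p,pts).astype(np.float32)
    v=cv2.remap(im,uv[:,0:1],uv[:,1:2],cv2.INTER_CUBIC).ravel(); k=np.argmin(np.gradient(v)); print(xx,round(float(ys[k]),4))
def rect(z):
    xs=np.arange(-.16,.06,.0003);yy=np.arange(.07,.12,.0003)
    X,Y=np.meshgrid(xs,yy); W=E0+X[...,None]*x+Y[...,None]*d; W=np.dstack([W,np.full(X.shape,z)]).reshape(-1,3)
    uv=proj(p,W).astype(np.float32).reshape(*X.shape,2); o=cv2.remap(fr.astype(np.uint8),uv[...,0],uv[...,1],cv2.INTER_CUBIC)
    k=int((.0972-.07)/.0003); o[k,::6]=[255,0,0]; return o
cv2.imwrite('pics/rect14.png',np.vstack([rect(.078),rect(.087),rect(.097)])[:,:,::-1])
p=camera('scene'); f=p['frame'][190:350,200:410,::-1]; cv2.imwrite('pics/s14z.png',cv2.resize(f,(760,579),interpolation=cv2.INTER_CUBIC))
```

```text
19.85 [0.50463892 0.06239103 0.08884552] [ 0.19187597  0.98141609 -0.00145449  0.00198778] [-1.97383157 -7.56290689  6.80108814] 0.0014701581602118686 slid 0.09852045873043584
-0.03 0.0975
-0.025 0.098
0.03 0.0975
0.035 0.0965
```

View pics/rect14.png

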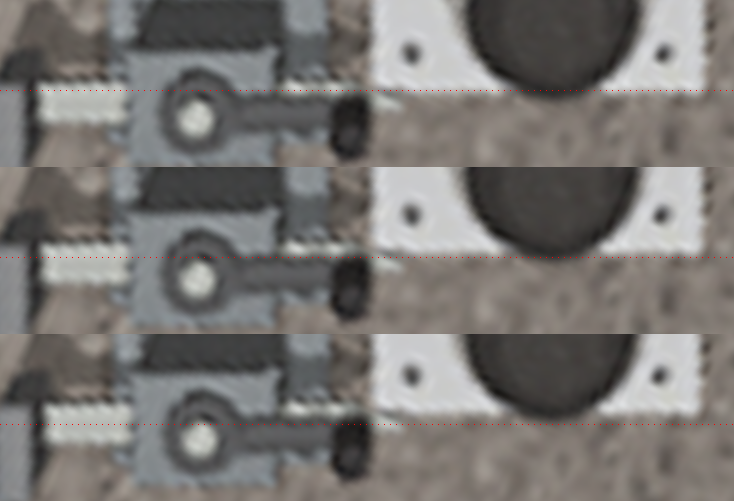

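View pics/s14z.png

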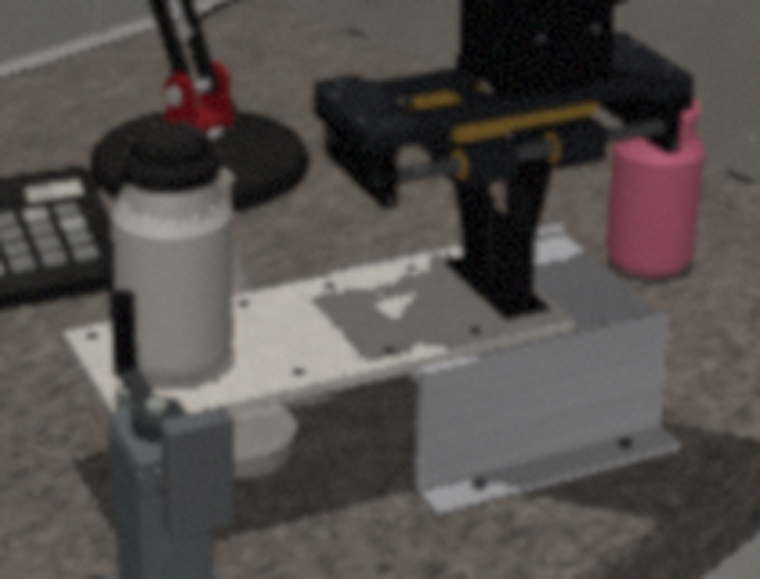

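Run:
```python
from m import *
p=camera('top'); im=cv2.imread('pics/t4z.png')
def rect(z):
    xs=np.arange(-.16,-.02,.0002);yy=np.arange(.08,.115,.0002)
    X,Y=np.meshgrid(xs,yy); W=E0+X[...,None]*x+Y[...,None]*d; W=np.dstack([W,np.full(X.shape,z)]).reshape(-1,3)
    uv=proj(p,W).astype(np.float32).reshape(*X.shape,2)
    uv=(uv-np.array([150,200])+.5)*5-.5; uv=uv.astype(np.float32)
    o=cv2.remap(im,uv[...,0],uv[...,1],cv2.INTER_CUBIC)
    o[int(round((.0975-.08)/.0002)),::6]=[0,0,255]; return o
a=rect(.097); cv2.imwrite('pics/rect4.png',np.vstack([rect(.087),a])); print(a.shape)
g=cv2.cvtColor(rect(.097),cv2.COLOR_BGR2GRAY).astype(float)
for x0,x1 in [(-.142,-.132),(-.075,-.068),(-.066,-.060),(-.055,-.05),(-.048,-.043)]:
    v=g[:,int((x0+.16)/.0002):int((x1+.16)/.0002)].mean(1); print(x0,[int(t) for t in v[::5]])
```

```text
(175, 700, 3)
-0.142 [95, 96, 95, 93, 95, 106, 124, 132, 120, 98, 96, 128, 172, 197, 200, 197, 192, 189, 188, 191, 193, 187, 170, 149, 133, 126, 125, 129, 131, 133, 135, 138, 140, 141, 141]
-0.075 [88, 88, 87, 85, 85, 86, 90, 94, 93, 88, 99, 138, 182, 204, 205, 200, 196, 193, 192, 196, 202, 195, 172, 143, 121, 112, 113, 122, 131, 133, 134, 136, 134, 131, 129]
-0.066 [88, 89, 93, 94, 90, 91, 106, 122, 119, 100, 100, 133, 176, 198, 201, 198, 195, 191, 190, 193, 198, 195, 176, 148, 126, 119, 120, 123, 126, 129, 132, 134, 138, 139, 139]
-0.055 [86, 85, 92, 109, 126, 135, 136, 134, 123, 107, 107, 130, 153, 162, 171, 192, 204, 191, 171, 160, 160, 159, 151, 139, 129, 123, 123, 124, 126, 128, 131, 134, 134, 133, 128]
-0.048 [94, 94, 107, 126, 135, 133, 127, 123, 123, 127, 134, 137, 125, 111, 119, 155, 191, 198, 177, 153, 137, 131, 131, 134, 136, 135, 135, 134, 132, 129, 124, 119, 119, 123, 129]
```

View pics/rect4.png

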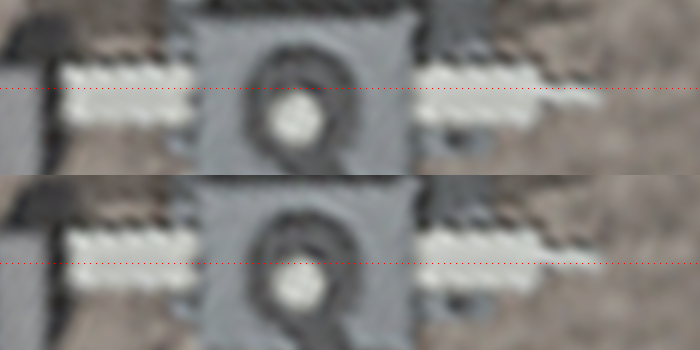

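Run:
```python
from h import *
print(close_job()); s=read_state(); print(s['time'],s['ee_pos'],s['width'])
```

```text
the job is handed in; nothing more can be done
None
the job is handed in; nothing more can be done
```

The job is done and handed in after about 20 s of robot time. The gripper is still holding the board by its grip at 35 N.

1. **Pointer:** I pushed it until it stopped hard, peaking at about 34 N sideways and 21 N upward, then eased off. It moved only about 22 mm, so it seems to have started partly in. In the top view its tip sits about 9–10 mm inside the board's near-side line, which matches fully home.
2. **Lever:** I turned it clockwise until the force rose to about 17 N with almost no further movement. The top view shows it lying along the pointer.
3. **Board:** I slid it out about 98 mm. The last top-view measurement puts its outer edge within about 1 mm of the pointer's centre line. The gripper's height and tilt did not change during the slide.
4. **Bottle and glassware:** the last pictures show the bottle upright on the board. The dish and pink bottle were in place. The conical flask and beaker were out of that last view, but I never went near them.

**Checks that disagreed:** the wrist and top cameras differed by about 2 mm on the board's edge at the start. I made the final alignment in the top view alone, because the post hid the tip from the scene camera. I could not read the state after handing in, so the last readings are from just before.

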